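# Find the high spot of a roller in V-blocks with a plunger gauge

### The arm

A 6-joint arm with a two-finger parallel gripper is mounted at the origin on the work surface; the furniture and walls round the work are solid. World frame = base frame: x ahead of the robot, y to its left, z up, the work surface at z = 0. Lengths are in m, angles in degrees, forces in N, time in s.
With the tool pointing down it reaches from about 0.35 to 0.875 m from the base axis. Payload 4.2 kg.
Tool frame: the origin (TCP) lies midway between the tips of the shut fingers; the grasp point (between the pads) lies 19 mm behind it; z points along the fingers, y is the line along which they close (so a half turn about z gives the same grasp; the last joint's range is limited). The gripper opens to 87 mm and grips with 3 to 60 N. Pads are 19 mm wide; open, the fingers measure 117 mm over their backs; the gripper's body (75 mm by 190 mm) begins 51 mm behind the grasp point.
Start: joints at [14.817, 22.042, 0.453, 0, -68.411, -14.817], TCP at [0.625, 0, 0.223] pointing down, gripper open.
Joint ranges: [-179.83, 179.83], [-69.29, 118.12], [-61.27, 80.66], [-181.25, 117.63], [-171.15, -9.14], [-177.46, 177.46]. Speed limits (degrees/s): [159.86, 159.86, 180, 180, 180, 180].

### API

Orientations are given as a 3x3 rotation matrix whose columns are the frame's x, y, z axes.
In Python, from station import * gives the robot as it stands. The module is installed in compiled form; this text tells all that it offers.
- The arm moves only by the tool servo_tool, never from a script. Its argument "deltas" is a list of rows, each an object of numbers: "tx", "ty", "tz": the shift along the tool's x, y, z in mm; "ax", "ay", "az": the turn, a rotation vector about the tool's x, y, z in rad; "claw": the finger opening in mm, from 0 to 87. In form: [{"tx": .., "ty": .., "tz": .., "ax": .., "ay": .., "az": .., "claw": ..}, ...]. A call has 1 to 12 rows; each row is the pose to reach, as a shift and turn from the pose commanded when the call began, along the tool's axes at that moment; what a row does not reach only later rows make up. A row lasts 1/12 s, in which the tool goes at most 41.7 mm and 7.16 degrees, less where a joint would pass 70% of its speed; a pose out of reach is approached as far as the arm can. A call with a gripper value outside its range is refused whole. The fingers move at their own pace and stop on an object; the grip force is fixed at half the most. Time passes only in rows, so rows that repeat a pose let the fingers close. It gives the time, the measured TCP pose, the force, the opening and the grip force at its end, in the units of the state.
- sense(): the state, without advancing time (a new reading comes with each control period).
- capture(name): name is "scene" or "side" or "wrist"; returns the picture (384x512x3 uint8, blue, green, red); there is no depth.
- calibration(name): a dict with "fx", "fy", "cx", "cy" (pixels), "cam_to_world" (4x4, takes a point from camera to world coordinates); the wrist camera has in their place "hand_eye" (4x4, takes a point from camera to tool coordinates, whose origin is the TCP and whose axes are the flange's). Camera axes: x right, y down, z forward; pixel columns grow to the right and rows downward; lengths in m; the calibration is good to about 2 mm. A picture is of the moment at which its call begins: read the wrist's pose just before it. calibration takes no time and is no camera call.
- finish_job(): hands the job in; it is judged then, once.
Trained networks look in the newest picture that a camera, given by its name, has taken for a name from the list of things; names that differ only in an ending like _2 or _b are one class to them, and where a whole thing is asked for, a point or a joint stands for the part that bears it (a point fixed in the world has none). Each returns a list of dicts, best first, with "confidence" (0 to 1); they miss things now and then, are a little off and sometimes report something else, mostly with a low value. They report only what shows in the picture. A call takes as long as a camera call.
- recognise(label, camera): "xyz" ([x, y, z] in m, in the coordinates of the camera as it stood for that picture, good to about 4 mm: the middle of the surface that is visible of it).
- trace(label, camera): "mask" (384x512 bool, what is visible of it).
The state is a dict: "time_s": time; "joints": joint angles; "joint_velocities": joint speeds; "effort": joint torques, N m; "tcp_pos": TCP position; "ee_rot": TCP orientation; "wrist_force": force on the tool from outside, world axes, zero at the start; "moment": the same for the moment, N m; "gripper_width": opening from 0.0 (shut) to 1.0 (fully open); "gripper_force": force on a finger pad.
Only numpy, scipy, OpenCV 4.12 (cv2) and the standard library are available. Lean on these libraries where they do the work, as an engineer would, in place of code of your own. Each camera call takes 0.05 s, during which the arm holds its last target. There are 200 camera calls.

### The job

Check the roller in the small gauge stand for runout. Pinch the two sprung tabs on top of the gauge together to free it from its catches and lower it until its plunger rests on the roller and is pushed in about half its stroke (needle about straight up). Then turn the roller with the crank, going through its lowest spot, and leave it at rest with its highest spot under the plunger, the gauge still riding on it; never push the plunger right in to its end, and leave the loose things around the stand where they are.

Things in the scene. Friction and masses are not known exactly. Their poses are not given: they have to be found in the camera images.
- stand: Fixed gauge stand. Origin on the table under the middle of the roller and plunger; z up, x from dial side to column, y along the shaft toward the crank. V-blocks reach y +-57 mm, 116 mm high; column and posts (x over 40 mm) 256 mm high. The black roller, 56 mm diameter, 60 mm wide, sits 5 mm off centre: its top lies 118 mm (lowest spot up) to 128 mm (highest spot up) above the table.
- axis (a point): Point on the shaft's axis at the middle of the roller, 95 mm above the table. Fixed carton stacks stand close by the stand: one to its right (world -y) 285 mm high, one behind it 190 mm high; come in above them.
- handle (a point): Middle of the crank's black handle sleeve: round, 16 mm diameter, 60 mm long, parallel to the stand's y axis, spinning freely on its pin. It is 112 mm toward +y from the roller's middle, on a circle of 36 mm radius about the shaft axis; the flat crank arm lies at y = 64 to 72 mm. Its orientation means nothing.
- crank (a joint): Crank angle, rad: 0 with the handle straight above the shaft (starts within 0.4), positive as it goes over toward the column; handle at (x, z) = axis + 36 mm x (sin, cos) in the stand's frame. At least 1.5 turns each way, about 2 N at the handle; stays where left. The roller turns with it; the angle between its highest spot and the crank differs every time.
- tabs (a point): Point midway between two black ribbed tabs on top of the gauge head, side by side along stand y, 60 mm over their outer faces. Gripping faces reach 17 mm above and below and 18 mm before and behind this point. Each tab pushes in 9 mm against a spring (4 N rising to 7 N); with both in over 5 mm the head can move down; unpinched it is blocked. The point moves with the head.
- head (a joint): How far the gauge head has been lowered on its column, m: 0 parked on its catches, 0.05 at most. It slides stiffly (about 4 N to push down, 11 N to lift) and stays where it is left. Parked, the plunger's tip is 146 mm above the table.
- plunger (a joint): How far the sprung plunger is pushed up into the gauge, m: 0 fully out, 0.026 at its end (half stroke 0.013). Spring 1.2 N rising to 2.8 N. The needle on the white dial (50 mm, faces stand -x) shows it: straight down at 0, clockwise, straight up at half stroke, once round in the full stroke.
- tip: The plunger's rounded steel tip, 12 mm wide; origin at its lowest point, straight above the shaft axis. It moves up and down with the plunger.
- tape_roll: Loose roll of packing tape lying flat in front of the stand, 93 x 91 x 48 mm, origin under its centre. Leave alone.
- label_roll: Loose roll of round seals lying flat, 66 mm across, 36 mm high, origin under its centre. Leave alone.
- cutter: Loose yellow box cutter lying flat, 161 mm long, 22 mm wide, 20 mm high, origin under its middle. Leave alone.

How it is judged (in metres and radians):
On the way, in this order (a step that is already met when the one before it is completed fails the run):
1. the gauge is lowered so that the plunger rests on the roller, pushed in 10 to 16.5 mm (about half its 26 mm stroke) (contact force between tip and anything else above 0.3 N and value of joint plunger between 0.01 and 0.0165 m), for 0.3 s.
2. the roller is turned through its lowest spot with the plunger still riding on it (tip within 0.6 mm of the lowest height) (contact force between tip and anything else above 0.2 N and z of tip in the frame of stand below 0.1186 m), for 0.05 s.
At the end, for the whole second after the job is handed in: The plunger rests on the roller, pushed in more than 3 mm, and its tip stands within 0.5 mm of the height of the roller's highest spot (over 127.5 mm above the table; the highest spot is within about 0.45 rad of straight up); the crank is at rest (contact force between tip and anything else above 0.3 N and z of tip in the frame of stand above 0.1275 m and value of joint plunger above 0.003 m and velocity of joint crank between -0.05 and 0.05 rad/s); the robot touches nothing.
It fails at once if the plunger is pushed in to its end (over 25.5 mm) (value of joint plunger above 0.0255 m).
It fails at once if a loose thing round the stand is moved by more than 30 mm (distance of any of tape_roll, label_roll, cutter from where it was at the start of the episode above 0.03 m).
It also fails if it takes over 64 s, if anything falls off the work surface, if the arm or the gripper's body presses on something with over 40 N, if the wrist force passes 120 N, or if a joint passes its speed limit or range.

## Working session

There is one attempt and no reset: what is moved stays moved. The work goes in short steps, Python scripts to look and compute and a tool call to move; the robot and the scene stay as the last step left them, time stands still between calls to the robot, and variables do not carry over. Pictures are saved under pics/ and viewed, at most 10 in all, crops included, and the job is handed in when it is done.

Besides the shell and the picture viewer there is one more tool, called after "Emit:" in YAML: its name, and indented under it one key for each argument. servo_tool: Moves the arm, as the interface text tells. Its arguments: {"type":"object","properties":{"deltas":{"type":"array","items":{"type":"object","properties":{"tx":{"type":"number"},"ty":{"type":"number"},"tz":{"type":"number"},"ax":{"type":"number"},"ay":{"type":"number"},"az":{"type":"number"},"claw":{"type":"number"}}}}},"required":["deltas"]}

```bash
mkdir -p pics; cat > h.py <<'E'
from station import *
import numpy as np, cv2
def w(cam,p):
    c=calibration(cam)
    if 'cam_to_world' in c: T=np.array(c['cam_to_world'])
    else:
        s=sense();T=np.eye(4);T[:3,:3]=s['ee_rot'];T[:3,3]=s['tcp_pos'];T=T@np.array(c['hand_eye'])
    return (T@np.r_[p,1])[:3]
E
python3 - <<'E'
from h import *
s=sense();print(s)
ims=[]
for c in ['scene','side','wrist']:
    ims.append(capture(c))
    for l in ['stand','handle','tabs','head','tip','tape_roll','label_roll','cutter']:
        r=recognise(l,c)
        if r: print(c,l,[(np.round(w(c,q['xyz']),3),round(q['confidence'],2)) for q in r[:2]])
    k=calibration(c);print({a:np.round(b,3).tolist() for a,b in k.items()})
cv2.imwrite('pics/a.png',ims[0]);cv2.imwrite('pics/b.png',ims[1])
E
```

```text
{'time_s': 0.0, 'joints': array([ 1.48175439e+01,  2.20901569e+01,  3.79141640e-01, -2.76279407e-02,
       -6.84094338e+01, -1.48135589e+01]), 'joint_velocities': array([ 0.01963358, -0.10027293, -0.07511468,  0.03022162,  0.00207692,
        0.03120518]), 'effort': array([ 5.69075401e-04, -3.90661991e+01,  1.87403029e+01,  4.22001421e+00,
        1.09914420e-02, -1.81494070e-04]), 'tcp_pos': array([6.24402817e-01, 2.41191203e-05, 2.21465121e-01]), 'ee_rot': array([[-1.08244235e-04, -9.99997689e-01, -2.14694917e-03],
       [-9.99999989e-01,  1.08468116e-04, -1.04162466e-04],
       [ 1.04395101e-04,  2.14693788e-03, -9.99997690e-01]]), 'wrist_force': array([ 0.28120165, -0.26414469, -0.14781538]), 'moment': array([-0.00029541, -0.00188733, -0.00604485]), 'gripper_force': 0.0, 'gripper_width': 0.9999824167823125}
scene stand [(array([0.579, 0.138, 0.12 ]), 0.82)]
scene handle [(array([0.565, 0.216, 0.137]), 0.61)]
scene tabs [(array([0.582, 0.139, 0.241]), 0.88), (array([0.564, 0.144, 0.118]), 0.67)]
scene head [(array([0.584, 0.134, 0.243]), 0.56)]
scene tip [(array([0.386, 0.048, 
[... 680 characters left out ...]
3 ]), 0.97)]
side label_roll [(array([0.356, 0.313, 0.033]), 0.57), (array([0.569, 0.147, 0.119]), 0.43)]
side cutter [(array([ 0.326, -0.145,  0.007]), 0.55)]
{'fx': 469.127, 'fy': 469.127, 'cx': 248.059, 'cy': 199.037, 'cam_to_world': [[-0.951, -0.166, 0.261, 0.179], [-0.309, 0.511, -0.802, 0.94], [-0.0, -0.843, -0.537, 0.772], [0.0, 0.0, 0.0, 1.0]]}
wrist stand [(array([0.614, 0.113, 0.121]), 0.8)]
wrist tape_roll [(array([0.384, 0.025, 0.035]), 0.71)]
wrist cutter [(array([ 0.375, -0.159,  0.013]), 0.72)]
{'fx': 318.916, 'fy': 318.916, 'cx': 249.043, 'cy': 192.71, 'hand_eye': [[-0.001, -0.964, -0.267, 0.073], [1.0, -0.001, 0.0, -0.0], [-0.0, -0.267, 0.964, -0.164], [0.0, 0.0, 0.0, 1.0]]}
```

View pics/a.png

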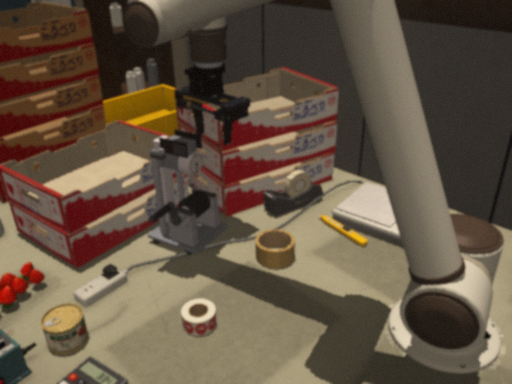

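View pics/b.png

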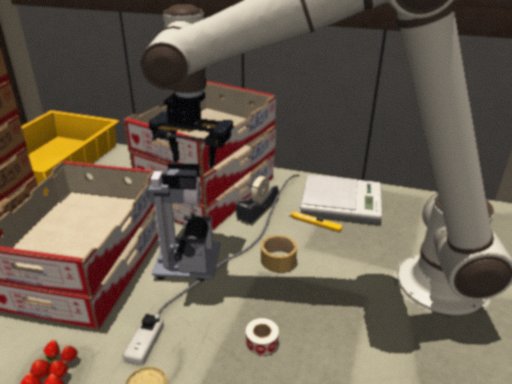

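Both views show the stand at about (185,200) in scene and (190,215) in side; the crank is toward the viewer. I'll raise the arm and look down at it.

Emit:
servo_tool:
  deltas:
    - {"tz": -40}
    - {"tz": -80}
    - {"tz": -120}
    - {"tz": -150, "tx": -20, "ty": 20}
    - {"tz": -150, "tx": -60, "ty": 40}
    - {"tz": -150, "tx": -90, "ty": 40}
    - {"tz": -150, "tx": -90, "ty": 40}
    - {"tz": -150, "tx": -90, "ty": 40}

```text
schema error: expected keys tx, ty, tz, ax, ay, az, claw
```

```bash
python3 - <<'E'
from h import *
s=sense();print(s['tcp_pos'],s['wrist_force'])
ims=[]
for c in ['scene','side','wrist']:
    ims.append(capture(c))
    for l in ['stand','handle','tabs','head','tip']:
        r=recognise(l,c)
        if r: print(c,l,[(np.round(w(c,q['xyz']),3),round(q['confidence'],2)) for q in r[:2]])
    for l in ['handle','tabs','stand']:
        t=trace(l,c)
        if t:
            m=t[0]['mask'];ys,xs=np.nonzero(m);print(c,l,t[0]['confidence'],xs.min(),xs.max(),ys.min(),ys.max())
            np.save(f'pics/{c}_{l}.npy',m)
for i,n in enumerate(['scene','side']):
    cr=ims[i][110:260,120:270]; cv2.imwrite(f'pics/{n}1.png',cr)
a=cv2.resize(ims[0][110:260,120:270],(600,600),interpolation=cv2.INTER_CUBIC)
cv2.imwrite('pics/c.png',a)
cv2.imwrite('pics/d.png',cv2.resize(ims[2],(800,600),interpolation=cv2.INTER_CUBIC))
E
```

```text
[6.24991205e-01 1.52726367e-05 2.22541900e-01] [-0.65733292  0.02451644  0.59618476]
scene stand [(array([0.58 , 0.138, 0.116]), 0.59), (array([0.561, 0.145, 0.117]), 0.22)]
scene handle [(array([0.565, 0.216, 0.133]), 0.64), (array([0.577, 0.139, 0.115]), 0.61)]
scene tabs [(array([0.562, 0.216, 0.137]), 0.74), (array([0.582, 0.142, 0.243]), 0.59)]
scene head [(array([0.584, 0.133, 0.241]), 0.84)]
scene handle 0.68 147 226 130 255
scene tabs 0.92 157 201 131 186
scene stand 0.95 147 226 130 255
side handle [(array([0.39 , 0.054, 0.029]), 0.73)]
side tabs [(array([0.597, 0.142, 0.242]), 0.94), (array([0.58 , 0.12 , 0.159]), 0.27)]
side head [(array([0.592, 0.14 , 0.245]), 0.85)]
side tip [(array([ 0.326, -0.144,  0.009]), 0.55)]
side handle 0.61 176 185 240 258
side tabs 0.68 149 202 163 216
side stand 0.59 148 219 163 282
wrist stand [(array([0.618, 0.113, 0.122]), 0.56)]
wrist stand 0.95 197 332 248 327
```

View pics/c.png

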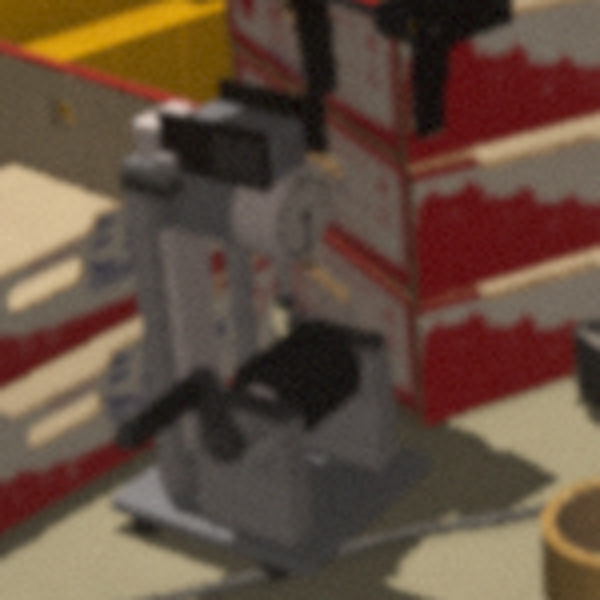

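View pics/d.png

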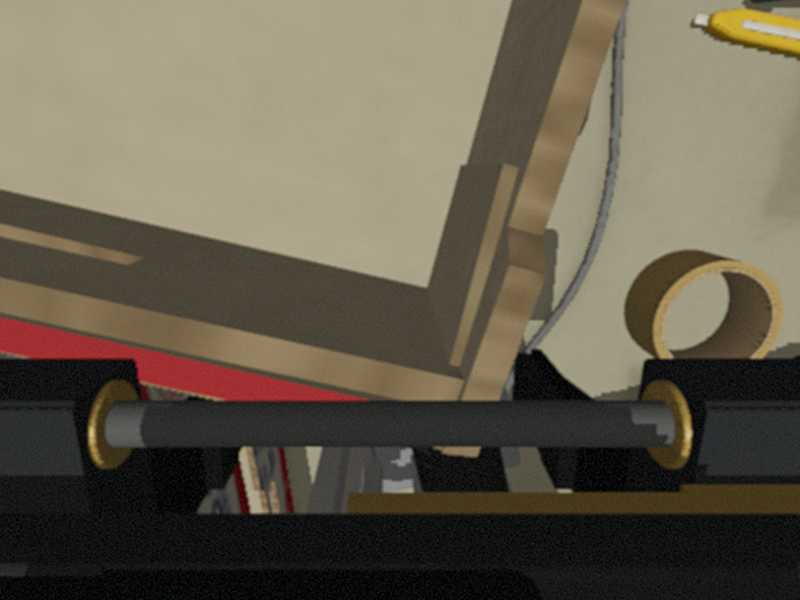

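Emit:
servo_tool:
  deltas:
    - {"tx": 0, "ty": 0, "tz": -40, "ax": 0, "ay": 0, "az": 0.12, "claw": 87}
    - {"tx": 0, "ty": 0, "tz": -80, "ax": 0, "ay": 0, "az": 0.24, "claw": 87}
    - {"tx": 0, "ty": 0, "tz": -120, "ax": 0, "ay": 0, "az": 0.36, "claw": 87}
    - {"tx": -10, "ty": 0, "tz": -150, "ax": 0, "ay": 0, "az": 0.48, "claw": 87}
    - {"tx": -30, "ty": 0, "tz": -180, "ax": 0, "ay": 0, "az": 0.6, "claw": 87}
    - {"tx": -60, "ty": -5, "tz": -180, "ax": 0, "ay": 0, "az": 0.72, "claw": 87}
    - {"tx": -90, "ty": -10, "tz": -180, "ax": 0, "ay": 0, "az": 0.84, "claw": 87}
    - {"tx": -120, "ty": -15, "tz": -180, "ax": 0, "ay": 0, "az": 0.96, "claw": 87}
    - {"tx": -140, "ty": -15, "tz": -180, "ax": 0, "ay": 0, "az": 1.08, "claw": 87}
    - {"tx": -140, "ty": -15, "tz": -180, "ax": 0, "ay": 0, "az": 1.2, "claw": 87}
    - {"tx": -140, "ty": -15, "tz": -180, "ax": 0, "ay": 0, "az": 1.32, "claw": 87}
    - {"tx": -140, "ty": -15, "tz": -180, "ax": 0, "ay": 0, "az": 1.44, "claw": 87}

```text
time_s: 3.7
tcp_pos: [0.64, 0.1408, 0.4022]
ee_rot: [[-0.992, -0.126, -0.0], [-0.126, 0.992, -0.0], [0.0, -0.0, -1.0]]
wrist_force: [0.5, 1.4, 0.5]
gripper_width: 1.004
gripper_force: 0.0
```

Emit:
servo_tool:
  deltas:
    - {"tx": 0, "ty": 0, "tz": 0, "ax": 0, "ay": 0, "az": 0.12, "claw": 87}
    - {"tx": 0, "ty": 0, "tz": 0, "ax": 0, "ay": 0, "az": 0.12, "claw": 87}
    - {"tx": 0, "ty": 0, "tz": 0, "ax": 0, "ay": 0, "az": 0.12, "claw": 87}

```text
time_s: 3.95
tcp_pos: [0.64, 0.14, 0.4025]
ee_rot: [[-1.0, -0.014, -0.0], [-0.014, 1.0, -0.0], [0.0, -0.0, -1.0]]
wrist_force: [0.2, 0.2, -0.1]
gripper_width: 1.0
gripper_force: 0.0
```

```bash
python3 - <<'E'
from h import *
s=sense();print(s['time_s'],s['tcp_pos'],s['ee_rot'],s['joints'])
ims=[]
for c in ['scene','side','wrist']:
    ims.append(capture(c))
    for l in ['handle','tabs','head','tip']:
        r=recognise(l,c)
        if r: print(c,l,[(np.round(w(c,q['xyz']),3),round(q['confidence'],2)) for q in r[:2]])
for i,n in enumerate(['scene','side','wrist']):cv2.imwrite(f'pics/{n}2.png',ims[i])
cv2.imwrite('pics/e.png',cv2.resize(ims[2],(800,600),interpolation=cv2.INTER_CUBIC))
cv2.imwrite('pics/f.png',cv2.resize(ims[1][140:290,110:260],(600,600),interpolation=cv2.INTER_CUBIC))
E
```

```text
3.95 [0.63997286 0.14004854 0.40249853] [[-9.99902964e-01 -1.39302879e-02 -9.72108618e-05]
 [-1.39302821e-02  9.99902967e-01 -5.95841735e-05]
 [ 9.80314538e-05 -5.82242169e-05 -9.99999993e-01]] [ 2.64623757e+01  2.22991465e+01  2.57929524e+01  5.75362420e-04
 -9.35003134e+01 -1.15664168e+02]
scene handle [(array([0.564, 0.22 , 0.134]), 0.56)]
scene tabs [(array([0.583, 0.138, 0.243]), 0.59)]
side handle [(array([0.389, 0.053, 0.027]), 0.35)]
side tabs [(array([0.598, 0.142, 0.246]), 0.66)]
side head [(array([0.598, 0.141, 0.244]), 0.61)]
wrist handle [(array([0.568, 0.216, 0.135]), 0.89)]
wrist tabs [(array([0.601, 0.122, 0.267]), 0.65)]
```

View pics/e.png

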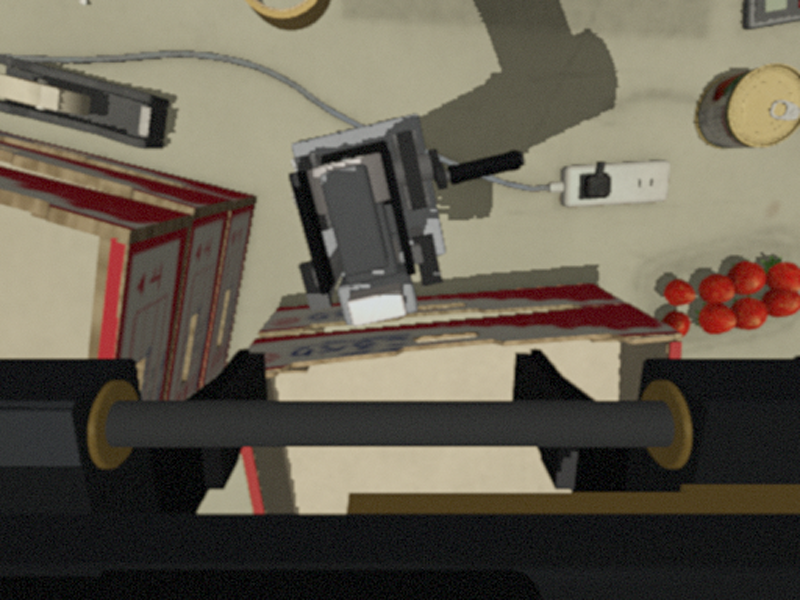

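View pics/f.png

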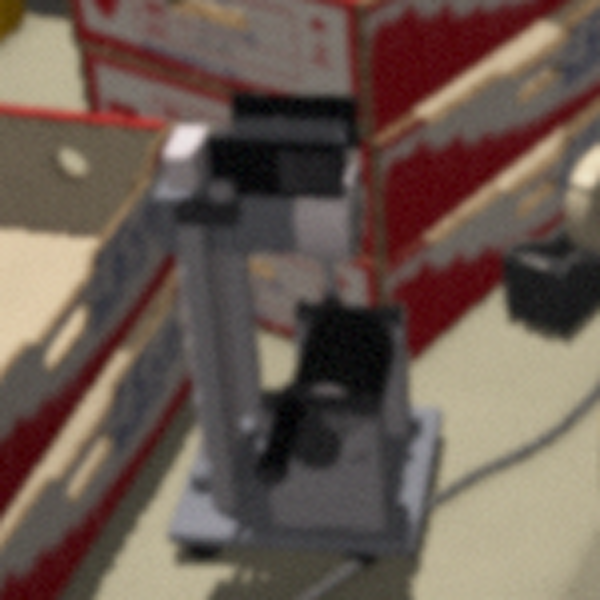

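The wrist view shows the gauge head with its tabs at about (300,235) and (400,205), and the handle from (450,175) to (522,158). The stand yaw is about 14°. I'll enlarge this view with a model overlay.

```bash
cat >> h.py <<'E'
def camT(cam,pos=None,rot=None):
    c=calibration(cam);K=np.array([[c['fx'],0,c['cx']],[0,c['fy'],c['cy']],[0,0,1]])
    if 'cam_to_world' in c: T=np.array(c['cam_to_world'])
    else:
        s=sense();T=np.eye(4);T[:3,:3]=s['ee_rot'];T[:3,3]=s['tcp_pos'];T=T@np.array(c['hand_eye'])
    return K,T
def proj(KT,P):
    K,T=KT;P=np.atleast_2d(P);q=(P-T[:3,3])@T[:3,:3]@K.T
    return q[:,:2]/q[:,2:]
def st(P,o,psi):
    P=np.atleast_2d(P);c,s=np.cos(psi),np.sin(psi)
    return P@np.array([[c,s,0],[-s,c,0],[0,0,1]])+[o[0],o[1],0]
def ray(KT,u,v,z):
    K,T=KT;d=T[:3,:3]@np.linalg.solve(K,[u,v,1]);return T[:3,3]+d*(z-T[2,3])/d[2]
E
python3 - <<'E'
from h import *
im=cv2.imread('pics/wrist2.png');x0,y0=170,65
a=cv2.resize(im[y0:y0+150,x0:x0+180],(720,600),interpolation=cv2.INTER_CUBIC)
KT=camT('wrist');o=(.595,.112);psi=np.radians(14)
def poly(P,col):
    p=((proj(KT,st(P,o,psi))-[x0,y0]+.5)*4).astype(np.int32);cv2.polylines(a,[p],True,col,1)
z=.260
for s in(-1,1): poly([[-.018,s*.030,z],[.018,s*.030,z],[.018,s*.021,z],[-.018,s*.021,z]],(0,255,255))
poly([[-.008,.082,.131],[-.008,.142,.131],[.008,.142,.131],[.008,.082,.131]],(0,255,0))
poly([[-.028,-.057,.116],[-.028,.057,.116],[.028,.057,.116],[.028,-.057,.116]],(255,255,0))
cv2.imwrite('pics/g.png',a)
E
```

```text
(no output)
```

View pics/g.png

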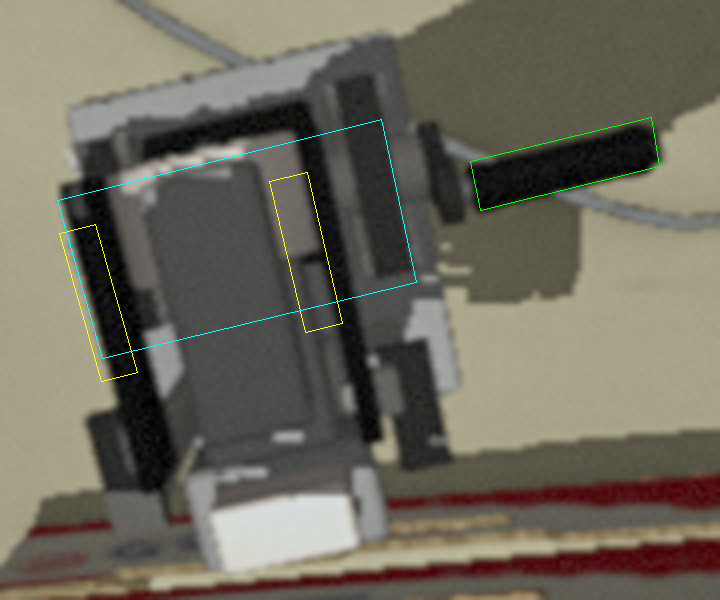

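The model yaw and handle fit well. The tabs need a brighter look, because their x position relative to the shaft is unknown.

```bash
python3 - <<'E'
from h import *
g=lambda a:(255*np.clip(a/110.,0,1)**.45).astype(np.uint8)
w_=cv2.imread('pics/wrist2.png');s=cv2.imread('pics/side2.png');c=cv2.imread('pics/scene2.png')
A=np.zeros((600,800,3),np.uint8)
A[:598,:468]=g(cv2.resize(w_[85:200,180:270],(468,598),interpolation=cv2.INTER_CUBIC))
A[:300,470:800]=g(cv2.resize(s[160:205,155:204],(330,300),interpolation=cv2.INTER_CUBIC))
A[300:,470:800]=g(cv2.resize(c[125:170,155:204],(330,300),interpolation=cv2.INTER_CUBIC))
cv2.imwrite('pics/k.png',A)
E
```

```text
(no output)
```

View pics/k.png

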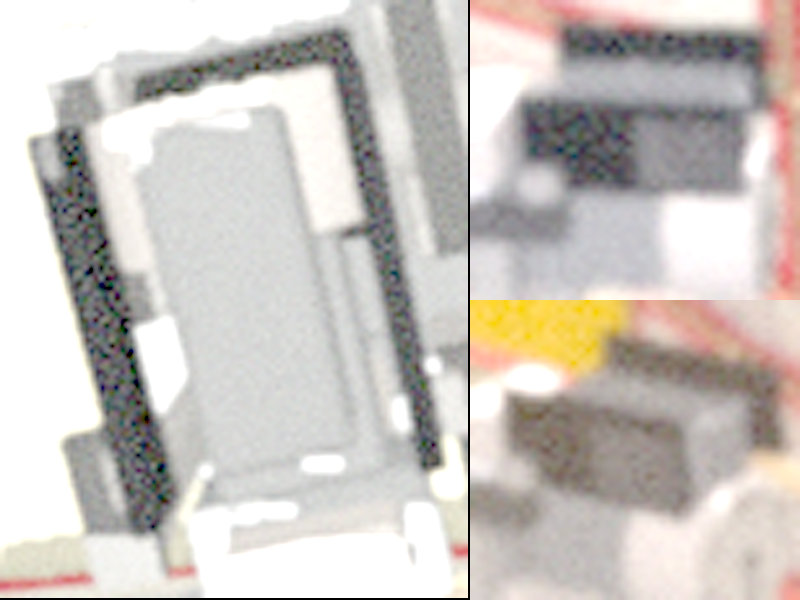

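```bash
python3 - <<'E'
from h import *
from scipy.optimize import least_squares
KW=camT('wrist');KS=camT('side');KC=camT('scene')
psi=np.radians(14);R=np.array([[np.cos(psi),np.sin(psi)],[-np.sin(psi),np.cos(psi)]])
def tri(obs):
    f=lambda P:np.concatenate([proj(k,P)[0]-o for k,o in obs])
    r=least_squares(f,[.6,.12,.24]);return r.x,np.abs(r.fun).max()
sc=lambda x,y:(155+(x-470)/6.735-.5,125+(y-300)/6.667-.5)
sd=lambda x,y:(155+(x-470)/6.735-.5,160+y/6.667-.5)
wr=lambda x,y:(180+x/5.2-.5,85+y/5.2-.5)
pts={'near_top_front':[(KW,wr(350,32)),(KS,sd(745,107)),(KC,sc(690,425))],
'near_top_rear':[(KW,wr(440,462)),(KS,sd(525,100)),(KC,sc(510,395))],
'near_bot_front':[(KS,sd(743,190)),(KC,sc(685,512))],
'near_bot_rear':[(KS,sd(527,185)),(KC,sc(515,465))],
'bound_top':[(KS,sd(637,103)),(KC,sc(588,408))],
'far_top_front':[(KW,wr(60,132)),(KS,sd(765,35)),(KC,sc(778,380))],
'far_top_rear':[(KW,wr(130,528)),(KS,sd(563,28)),(KC,sc(608,342))],
'h_in':[(KW,(170+476/4-.5,65+187/4-.5)),(KS,(110+290/4,140+400/4)),(KC,(120+200/4,110+382/4))],
'h_out':[(KW,(170+655/4-.5,65+143/4-.5)),(KS,(110+270/4,140+468/4)),(KC,(120+128/4,110+435/4))]}
for n,o in pts.items():
    X,e=tri(o);print(n,X.round(4),'stand-rel',(R@(X[:2]-[.595,.112])).round(4),e.round(2))
# tone profile along near tab in both pictures
for n in('1','2'):
    im=cv2.imread(f'pics/side{n}.png').astype(float).mean(2)
    ox,oy=(120,110) if n=='1' else (0,0)
    y=round(sd(0,150)[1])-oy
    print(n,[int(im[y-2:y+3,x-ox].mean()) for x in range(160,200)])
E
```

```text
near_top_front [0.556  0.1372 0.2727] stand-rel [-0.0317  0.0339] 1.55
near_top_rear [0.63   0.1538 0.2695] stand-rel [0.0441 0.0321] 1.32
near_bot_front [0.564 0.134 0.238] stand-rel [-0.0247  0.0288] 0.34
near_bot_rear [0.6341 0.15   0.2379] stand-rel [0.0471 0.0274] 1.02
bound_top [0.5934 0.1463 0.2717] stand-rel [0.0067 0.0337] 0.02
far_top_front [0.5727 0.0866 0.2685] stand-rel [-0.0278 -0.0193] 1.25
far_top_rear [0.6445 0.0968 0.2656] stand-rel [ 0.0443 -0.0267] 0.23
h_in [0.575  0.1904 0.1328] stand-rel [-0.0005  0.0809] 2.26
h_out [0.5605 0.2487 0.1324] stand-rel [-0.0004  0.1409] 1.49
1 [75, 72, 60, 41, 31, 26, 27, 22, 17, 11, 11, 14, 10, 11, 10, 10, 10, 11, 14, 25, 33, 37, 38, 37, 37, 35, 33, 32, 30, 33, 33, 32, 31, 29, 32, 40, 64, 82, 85, 78]
2 [70, 54, 41, 24, 16, 16, 16, 15, 13, 9, 11, 7, 10, 10, 8, 12, 11, 11, 15, 23, 31, 35, 37, 35, 32, 32, 32, 33, 32, 32, 32, 32, 28, 30, 28, 47, 89, 117, 117, 91]
```

The tab plates are at z ≈ 0.237–0.271, with a front (lighter) half at stand x ≈ -31..+7. I'll move above the front half, aligned with the stand yaw.

Emit:
servo_tool:
  deltas:
    - {"tx": 27, "ty": -14, "tz": 0, "ax": 0, "ay": 0, "az": -0.11, "claw": 87}
    - {"tx": 54, "ty": -28, "tz": 30, "ax": 0, "ay": 0, "az": -0.222, "claw": 87}
    - {"tx": 54, "ty": -28, "tz": 65, "ax": 0, "ay": 0, "az": -0.222, "claw": 87}
    - {"tx": 54, "ty": -28, "tz": 100, "ax": 0, "ay": 0, "az": -0.222, "claw": 87}
    - {"tx": 54, "ty": -28, "tz": 100, "ax": 0, "ay": 0, "az": -0.222, "claw": 87}

```text
time_s: 5.12
tcp_pos: [0.5817, 0.1104, 0.295]
ee_rot: [[-0.973, -0.23, -0.015], [-0.23, 0.973, -0.003], [0.015, 0.0, -1.0]]
wrist_force: [-0.7, 0.1, -1.8]
gripper_width: 1.003
gripper_force: 0.0
```

```bash
python3 - <<'E'
from h import *
s=sense();print(s['tcp_pos'],s['wrist_force'])
A=np.zeros((600,800,3),np.uint8)
g=lambda a:(255*np.clip(a/160.,0,1)**.6).astype(np.uint8)
for i,(n,x,y) in enumerate([('scene',140,105),('side',140,130)]):
    im=capture(n);cv2.imwrite(f'pics/{n}3.png',im)
    A[:,i*400:i*400+400]=g(cv2.resize(im[y:y+120,x:x+80],(400,600),interpolation=cv2.INTER_CUBIC))
cv2.imwrite('pics/m.png',A)
E
```

```text
[0.58169958 0.1103847  0.29504491] [-0.68473308  0.1078335  -1.78691382]
```

View pics/m.png

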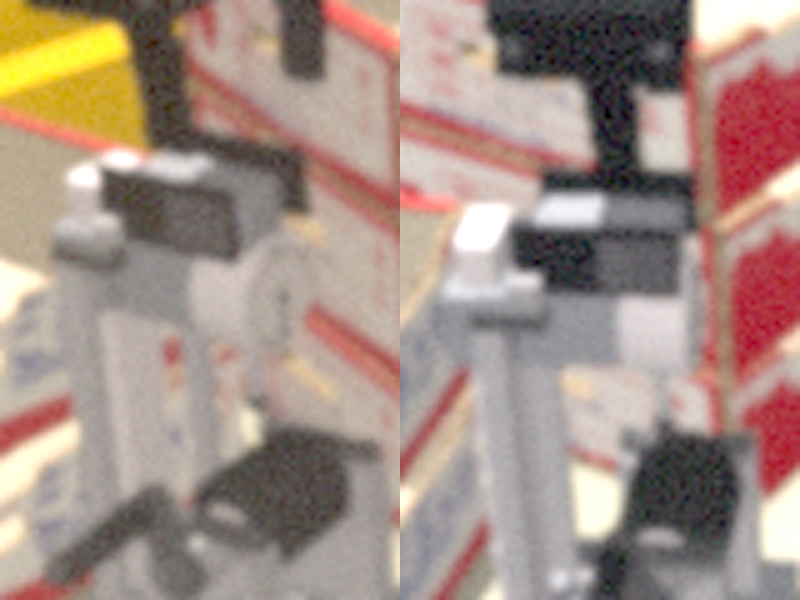

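The near finger, at about (615,100) in the side panel, sits over the rear edge of the front tab half (600–680). I'll shift 5 mm toward the dial and go down.

Emit:
servo_tool:
  deltas:
    - {"tx": 5, "ty": 0, "tz": 10, "ax": 0, "ay": 0, "az": 0, "claw": 87}
    - {"tx": 5, "ty": 0, "tz": 25, "ax": 0, "ay": 0, "az": 0, "claw": 87}
    - {"tx": 5, "ty": 0, "tz": 40, "ax": 0, "ay": 0, "az": 0, "claw": 87}
    - {"tx": 5, "ty": 0, "tz": 55, "ax": 0, "ay": 0, "az": 0, "claw": 87}
    - {"tx": 5, "ty": 0, "tz": 63, "ax": 0, "ay": 0, "az": 0, "claw": 87}
    - {"tx": 5, "ty": 0, "tz": 63, "ax": 0, "ay": 0, "az": 0, "claw": 87}

```text
time_s: 5.72
tcp_pos: [0.5822, 0.1106, 0.2399]
ee_rot: [[-0.973, -0.231, 0.0], [-0.231, 0.973, -0.0], [-0.0, -0.0, -1.0]]
wrist_force: [1.0, 0.7, 0.2]
gripper_width: 0.998
gripper_force: 0.0
```

Emit:
servo_tool:
  deltas:
    - {"tx": 0, "ty": 0, "tz": 0, "ax": 0, "ay": 0, "az": 0, "claw": 62}
    - {"tx": 0, "ty": 0, "tz": 0, "ax": 0, "ay": 0, "az": 0, "claw": 30}
    - {"tx": 0, "ty": 0, "tz": 0, "ax": 0, "ay": 0, "az": 0, "claw": 30}
    - {"tx": 0, "ty": 0, "tz": 0, "ax": 0, "ay": 0, "az": 0, "claw": 30}
    - {"tx": 0, "ty": 0, "tz": 0, "ax": 0, "ay": 0, "az": 0, "claw": 30}
    - {"tx": 0, "ty": 0, "tz": 0, "ax": 0, "ay": 0, "az": 0, "claw": 30}

```text
time_s: 6.22
tcp_pos: [0.5817, 0.1114, 0.2404]
ee_rot: [[-0.973, -0.231, 0.002], [-0.231, 0.973, 0.002], [-0.002, 0.002, -1.0]]
wrist_force: [-0.8, 1.0, 2.5]
gripper_width: 0.634
gripper_force: 4.7
```

Emit:
servo_tool:
  deltas:
    - {"tx": 0, "ty": 0, "tz": 0, "ax": 0, "ay": 0, "az": 0, "claw": 30}
    - {"tx": 0, "ty": 0, "tz": 0, "ax": 0, "ay": 0, "az": 0, "claw": 30}
    - {"tx": 0, "ty": 0, "tz": 0, "ax": 0, "ay": 0, "az": 0, "claw": 30}
    - {"tx": 0, "ty": 0, "tz": 0, "ax": 0, "ay": 0, "az": 0, "claw": 30}

```text
time_s: 6.55
tcp_pos: [0.5813, 0.1132, 0.2396]
ee_rot: [[-0.973, -0.232, 0.001], [-0.232, 0.973, 0.005], [-0.002, 0.004, -1.0]]
wrist_force: [-2.9, 10.4, 2.2]
gripper_width: 0.449
gripper_force: 30.0
```

Emit:
servo_tool:
  deltas:
    - {"tx": 0, "ty": 2, "tz": 0, "ax": 0, "ay": 0, "az": 0, "claw": 30}
    - {"tx": 0, "ty": 3, "tz": 3, "ax": 0, "ay": 0, "az": 0, "claw": 30}
    - {"tx": 0, "ty": 3, "tz": 7, "ax": 0, "ay": 0, "az": 0, "claw": 30}
    - {"tx": 0, "ty": 3, "tz": 12, "ax": 0, "ay": 0, "az": 0, "claw": 30}
    - {"tx": 0, "ty": 3, "tz": 17, "ax": 0, "ay": 0, "az": 0, "claw": 30}
    - {"tx": 0, "ty": 3, "tz": 22, "ax": 0, "ay": 0, "az": 0, "claw": 30}
    - {"tx": 0, "ty": 3, "tz": 26, "ax": 0, "ay": 0, "az": 0, "claw": 30}
    - {"tx": 0, "ty": 3, "tz": 29, "ax": 0, "ay": 0, "az": 0, "claw": 30}
    - {"tx": 0, "ty": 3, "tz": 29, "ax": 0, "ay": 0, "az": 0, "claw": 30}
    - {"tx": 0, "ty": 3, "tz": 29, "ax": 0, "ay": 0, "az": 0, "claw": 30}

```text
time_s: 7.38
tcp_pos: [0.5812, 0.1134, 0.21]
ee_rot: [[-0.973, -0.231, 0.001], [-0.231, 0.973, 0.0], [-0.001, 0.0, -1.0]]
wrist_force: [1.2, 3.5, 1.5]
gripper_width: 0.452
gripper_force: 30.0
```

```bash
python3 - <<'E'
from h import *
s=sense();print(s['tcp_pos'],s['wrist_force'],s['moment'])
im=capture('scene');cv2.imwrite('pics/scene4.png',im);im3=cv2.imread('pics/scene3.png')
g=lambda a:(255*np.clip(a/200.,0,1)**.8).astype(np.uint8)
A=np.zeros((600,800,3),np.uint8)
A[:,:395]=g(cv2.resize(im3[140:200,175:214],(395,600),interpolation=cv2.INTER_CUBIC))
A[:,400:795]=g(cv2.resize(im[140:200,175:214],(395,600),interpolation=cv2.INTER_CUBIC))
cv2.imwrite('pics/n.png',A)
E
```

```text
[0.5811543  0.11337167 0.20997035] [1.16362457 3.46655609 1.51897877] [ 1.15919126 -0.62210212  0.14762341]
```

View pics/n.png

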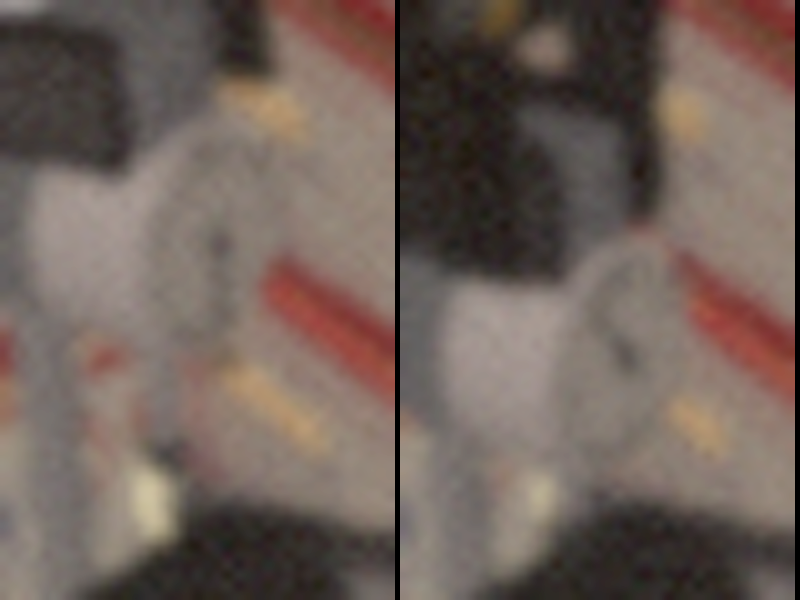

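The needle went from straight down (left panel) to up-left, from about (630,355) to (590,290) in the right panel. That is a plunger depth of about 9.5–10 mm. I'll lower another 3.5 mm and check numerically.

Emit:
servo_tool:
  deltas:
    - {"tx": 0, "ty": 0, "tz": 1.5, "ax": 0, "ay": 0, "az": 0, "claw": 30}
    - {"tx": 0, "ty": 0, "tz": 3.5, "ax": 0, "ay": 0, "az": 0, "claw": 30}
    - {"tx": 0, "ty": 0, "tz": 3.5, "ax": 0, "ay": 0, "az": 0, "claw": 30}
    - {"tx": 0, "ty": 0, "tz": 3.5, "ax": 0, "ay": 0, "az": 0, "claw": 30}

```text
time_s: 7.77
tcp_pos: [0.5812, 0.1134, 0.2074]
ee_rot: [[-0.973, -0.231, 0.001], [-0.231, 0.973, 0.0], [-0.001, 0.0, -1.0]]
wrist_force: [1.2, 4.1, 4.0]
gripper_width: 0.454
gripper_force: 30.0
```

```bash
cat > dial.py <<'E'
from h import *
from scipy.ndimage import map_coordinates
KC=camT('scene');psi=np.radians(13.7)
yw=np.array([-np.sin(psi),np.cos(psi),0])
def score(im,c,phi):  # hub pixel c; phi clockwise from down seen from -x
    P0=np.array([.55,.105,.2]);J=np.array([(proj(KC,P0+yw*.01)-proj(KC,P0))[0],(proj(KC,P0+[0,0,.01])-proj(KC,P0))[0]])/10 # px/mm
    r=np.arange(4,17,1.)
    d=np.sin(phi)*J[0]-np.cos(phi)*J[1]
    p=c+r[:,None]*d
    return map_coordinates(im,[p[:,1],p[:,0]],order=1).mean()
def read(im,c0):
    im=im.astype(float).mean(2);best=[]
    for dx in np.arange(-1.5,1.6,.5):
        for dy in np.arange(-1.5,1.6,.5):
            s=[score(im,np.array(c0)+[dx,dy],f) for f in np.radians(np.arange(0,360,5))]
            i=int(np.argmin(s));best.append((s[i]-np.median(s),i*5,dx,dy))
    best.sort();return best[:6]
E
python3 - <<'E'
from dial import *
s=sense();print(s['tcp_pos'],s['wrist_force'])
im=capture('scene');cv2.imwrite('pics/scene5.png',im)
P0=np.array([.55,.105,.2]);print((proj(KC,P0+yw*.01)-proj(KC,P0))[0],(proj(KC,P0+[0,0,.01])-proj(KC,P0))[0])
print('p0',read(cv2.imread('pics/scene3.png'),(175+22.0-.5,140+23.8-.5)))
print('p1',read(cv2.imread('pics/scene4.png'),(175+23-.5,140+35.3-.5)))
print('p2',read(im,(175+23.2-.5,140+36.8-.5)))
E
```

```text
[0.58115955 0.11337223 0.20735436] [1.19035834 4.11229939 3.98673855]
[-2.54839312  1.7789659 ] [-0.29964688 -3.98530548]
p0 [(np.float64(-14.999031254007747), 5, np.float64(-0.5), np.float64(-1.5)), (np.float64(-14.871565540587426), 335, np.float64(-1.5), np.float64(-1.5)), (np.float64(-14.840404774007439), 350, np.float64(-1.0), np.float64(-1.5)), (np.float64(-14.695500887878765), 330, np.float64(-1.5), np.float64(-1.0)), (np.float64(-14.641567277432785), 350, np.float64(-1.0), np.float64(-1.0)), (np.float64(-14.32409978096527), 15, np.float64(0.0), np.float64(-1.5))]
p1 [(np.float64(-19.455307532820242), 135, np.float64(1.0), np.float64(1.5)), (np.float64(-19.360208853182023), 130, np.float64(1.5), np.float64(1.5)), (np.float64(-18.61370022872414), 130, np.float64(1.0), np.float64(1.0)), (np.float64(-18.42842034135436), 125, np.float64(1.5), np.float64(1.0)), (np.float64(-18.329613496155346), 140, np.float64(0.5), np.float64(1.5)), (np.float64(-17.48277834554782), 135, np.float64(0.5), np.float64(1.0))]
p2 [(np.float64(-14.186149880630907), 130, np.float64(1.5), np.float64(1.5)), (np.float64(-13.74875303668773), 125, np.float64(1.5), np.float64(1.0)), (np.float64(-13.26079392480382), 135, np.float64(1.0), np.float64(1.5)), (np.float64(-12.817637290941477), 120, np.float64(1.5), np.float64(0.5)), (np.float64(-12.393406845508665), 130, np.float64(1.0), np.float64(1.0)), (np.float64(-12.321405214848838), 165, np.float64(0.5), np.float64(1.5))]
```

```bash
cat >> dial.py <<'E'
def shift(H): return (proj(KC,[.55,.105,.235-H])-proj(KC,[.55,.105,.235]))[0]
def norm(im):
    return im.astype(float).mean(2)
E
python3 - <<'E'
from dial import *
I=[norm(cv2.imread(f'pics/scene{k}.png')) for k in(3,4,5)]
s=sense();print(s['tcp_pos'],s['wrist_force'])
H=[0,.030,.0327]
out=[]
F=np.radians(np.arange(0,360,6))
for dx in np.arange(-2,2.1,.5):
    for dy in np.arange(-3,2.1,.5):
        c=np.array([196.5,163.3])+[dx,dy]
        t=[score(I[0],c,0)]
        a=[]
        for k in(1,2):
            sc=[score(I[k],c+shift(H[k]),f) for f in F];i=int(np.argmin(sc));t.append(sc[i]);a.append((i*6,round(sc[i]-np.median(sc))))
        out.append((sum(t),dx,dy,a))
out.sort(key=lambda o:o[0])
for o in out[:8]:print(o)
E
```

```text
[0.58114135 0.11336742 0.20737204] [0.99367565 3.53690344 3.55556423]
(np.float64(199.65076621695022), np.float64(0.0), np.float64(2.0), [(156, -16), (180, -13)])
(np.float64(200.04677026133797), np.float64(-1.0), np.float64(-3.0), [(348, -11), (198, -8)])
(np.float64(200.3619491536528), np.float64(-1.0), np.float64(-2.5), [(342, -11), (192, -8)])
(np.float64(200.77481860433045), np.float64(0.0), np.float64(1.5), [(156, -16), (180, -12)])
(np.float64(200.8143521222717), np.float64(-0.5), np.float64(2.0), [(162, -14), (186, -13)])
(np.float64(200.84963031185924), np.float64(-0.5), np.float64(-3.0), [(0, -9), (174, -9)])
(np.float64(201.12620317451228), np.float64(0.5), np.float64(2.0), [(150, -18), (168, -13)])
(np.float64(201.27049563277205), np.float64(-1.0), np.float64(-2.0), [(336, -11), (198, -9)])
```

Plunger is at about 12.5 mm, inside the band. Release the tabs and rise.

Emit:
servo_tool:
  deltas:
    - {"tx": 0, "ty": 0, "tz": 0, "ax": 0, "ay": 0, "az": 0, "claw": 87}
    - {"tx": 0, "ty": 0, "tz": 0, "ax": 0, "ay": 0, "az": 0, "claw": 87}
    - {"tx": 0, "ty": 0, "tz": 0, "ax": 0, "ay": 0, "az": 0, "claw": 87}
    - {"tx": 0, "ty": 0, "tz": 0, "ax": 0, "ay": 0, "az": 0, "claw": 87}
    - {"tx": 0, "ty": 0, "tz": 0, "ax": 0, "ay": 0, "az": 0, "claw": 87}
    - {"tx": 0, "ty": 0, "tz": 0, "ax": 0, "ay": 0, "az": 0, "claw": 87}
    - {"tx": 0, "ty": 0, "tz": 0, "ax": 0, "ay": 0, "az": 0, "claw": 87}

```text
time_s: 8.4
tcp_pos: [0.579, 0.1123, 0.2055]
ee_rot: [[-0.973, -0.23, -0.005], [-0.23, 0.973, -0.002], [0.005, -0.001, -1.0]]
wrist_force: [0.7, -0.2, -0.4]
gripper_width: 0.899
gripper_force: 0.0
```

Emit:
servo_tool:
  deltas:
    - {"tx": 0, "ty": 0, "tz": -15, "ax": 0, "ay": 0, "az": 0, "claw": 87}
    - {"tx": 0, "ty": 0, "tz": -40, "ax": 0, "ay": 0, "az": 0, "claw": 87}
    - {"tx": 0, "ty": 0, "tz": -80, "ax": 0, "ay": 0, "az": -0.12, "claw": 87}
    - {"tx": 0, "ty": 0, "tz": -120, "ax": 0, "ay": 0, "az": -0.24, "claw": 87}
    - {"tx": 0, "ty": 0, "tz": -150, "ax": 0, "ay": 0, "az": -0.36, "claw": 87}
    - {"tx": 0, "ty": 10, "tz": -150, "ax": 0, "ay": 0, "az": -0.48, "claw": 87}
    - {"tx": 0, "ty": 30, "tz": -150, "ax": 0, "ay": 0, "az": -0.6, "claw": 87}
    - {"tx": 0, "ty": 50, "tz": -150, "ax": 0, "ay": 0, "az": -0.72, "claw": 87}
    - {"tx": 0, "ty": 70, "tz": -150, "ax": 0, "ay": 0, "az": -0.84, "claw": 87}
    - {"tx": 0, "ty": 90, "tz": -150, "ax": 0, "ay": 0, "az": -0.96, "claw": 87}
    - {"tx": 0, "ty": 110, "tz": -150, "ax": 0, "ay": 0, "az": -1.08, "claw": 87}
    - {"tx": 0, "ty": 120, "tz": -150, "ax": 0, "ay": 0, "az": -1.2, "claw": 87}

```text
time_s: 9.4
tcp_pos: [0.5517, 0.2311, 0.3557]
ee_rot: [[-0.131, -0.991, -0.003], [-0.991, 0.131, -0.002], [0.002, 0.003, -1.0]]
wrist_force: [-0.8, -0.9, -0.8]
gripper_width: 0.999
gripper_force: 0.0
```

```bash
python3 - <<'E'
from dial import *
s=sense();print(s['time_s'],s['joints'].round(1))
im=capture('scene');cv2.imwrite('pics/scene6.png',im);sd=capture('side');cv2.imwrite('pics/side6.png',sd)
for l in('handle','tabs'):
  for c in('scene','side'):print(c,l,[(np.round(w(c,q['xyz']),3),round(q['confidence'],2)) for q in recognise(l,c)[:2]])
I=[norm(cv2.imread(f'pics/scene{k}.png')) for k in(3,4,5,6)]
H=[0,.030,.0327,.0327];out=[];F=np.radians(np.arange(0,360,6))
for dx in np.arange(-1.5,1.6,.5):
    for dy in np.arange(-.5,3.6,.5):
        c=np.array([196.5,163.3])+[dx,dy];t=[score(I[0],c,0)];a=[]
        for k in(1,2,3):
            sc=[score(I[k],c+shift(H[k]),f) for f in F];i=int(np.argmin(sc));t.append(sc[i]);a.append((i*6,round(sc[i]-np.median(sc))))
        out.append((sum(t),dx,dy,a))
out.sort(key=lambda o:o[0])
for o in out[:6]:print(o)
E
```

```text
9.4 [ 38.2  16.2  10.7  -0.  -84.7 -45.7]
scene handle [(array([0.565, 0.218, 0.136]), 0.71)]
side handle []
scene tabs [(array([0.578, 0.143, 0.212]), 0.82)]
side tabs [(array([0.596, 0.141, 0.209]), 0.95)]
(np.float64(263.8753908423697), np.float64(0.0), np.float64(2.5), [(162, -16), (180, -14), (180, -13)])
(np.float64(264.47274159377514), np.float64(0.0), np.float64(3.0), [(168, -16), (180, -14), (180, -13)])
(np.float64(265.29609756920297), np.float64(-0.5), np.float64(2.5), [(168, -14), (186, -14), (186, -13)])
(np.float64(265.3540230122632), np.float64(-0.5), np.float64(3.0), [(174, -14), (186, -14), (186, -12)])
(np.float64(265.41501703652864), np.float64(0.0), np.float64(2.0), [(156, -16), (180, -13), (180, -12)])
(np.float64(265.49807352602693), np.float64(0.5), np.float64(2.5), [(156, -18), (168, -14), (168, -14)])
```

Emit:
servo_tool:
  deltas:
    - {"tx": 0, "ty": 0, "tz": 0, "ax": 0, "ay": 0, "az": -0.12, "claw": 87}
    - {"tx": 0, "ty": 0, "tz": 0, "ax": 0, "ay": 0, "az": -0.24, "claw": 87}
    - {"tx": 0, "ty": 0, "tz": 0, "ax": 0, "ay": 0, "az": -0.36, "claw": 87}
    - {"tx": 0, "ty": 0, "tz": 0, "ax": 0, "ay": 0, "az": -0.48, "claw": 87}
    - {"tx": 0, "ty": 0, "tz": 0, "ax": 0, "ay": 0, "az": -0.6, "claw": 87}
    - {"tx": 0, "ty": 0, "tz": 0, "ax": 0, "ay": 0, "az": -0.72, "claw": 87}
    - {"tx": 0, "ty": 0, "tz": 0, "ax": 0, "ay": 0, "az": -0.84, "claw": 87}
    - {"tx": 0, "ty": 0, "tz": 0, "ax": 0, "ay": 0, "az": -0.96, "claw": 87}
    - {"tx": 0, "ty": 0, "tz": 0, "ax": 0, "ay": 0, "az": -1.08, "claw": 87}
    - {"tx": 0, "ty": 0, "tz": 0, "ax": 0, "ay": 0, "az": -1.2, "claw": 87}
    - {"tx": 1, "ty": -7, "tz": 0, "ax": 0, "ay": 0, "az": -1.32, "claw": 87}
    - {"tx": 1, "ty": -14, "tz": 0, "ax": 0, "ay": 0, "az": -1.44, "claw": 87}

```text
time_s: 10.7
tcp_pos: [0.5669, 0.2258, 0.3575]
ee_rot: [[0.965, -0.262, 0.0], [-0.262, -0.965, -0.0], [0.0, 0.0, -1.0]]
wrist_force: [-0.9, 1.1, 0.6]
gripper_width: 1.003
gripper_force: 0.0
```

Emit:
servo_tool:
  deltas:
    - {"tx": 0, "ty": 0, "tz": 0, "ax": 0, "ay": 0, "az": -0.12, "claw": 87}
    - {"tx": 0, "ty": 0, "tz": 0, "ax": 0, "ay": 0, "az": -0.24, "claw": 87}
    - {"tx": 0, "ty": 0, "tz": 0, "ax": 0, "ay": 0, "az": -0.36, "claw": 87}
    - {"tx": 0, "ty": 0, "tz": 0, "ax": 0, "ay": 0, "az": -0.48, "claw": 87}
    - {"tx": 0, "ty": 0, "tz": 0, "ax": 0, "ay": 0, "az": -0.6, "claw": 87}
    - {"tx": 0, "ty": 0, "tz": 0, "ax": 0, "ay": 0, "az": -0.72, "claw": 87}
    - {"tx": 0, "ty": 0, "tz": 0, "ax": 0, "ay": 0, "az": -0.84, "claw": 87}
    - {"tx": 0, "ty": 0, "tz": 0, "ax": 0, "ay": 0, "az": -0.96, "claw": 87}
    - {"tx": 0, "ty": 0, "tz": 0, "ax": 0, "ay": 0, "az": -1.08, "claw": 87}
    - {"tx": 0, "ty": 0, "tz": 0, "ax": 0, "ay": 0, "az": -1.2, "claw": 87}
    - {"tx": 0, "ty": 0, "tz": 0, "ax": 0, "ay": 0, "az": -1.32, "claw": 87}
    - {"tx": 0, "ty": 0, "tz": 0, "ax": 0, "ay": 0, "az": -1.44, "claw": 87}

```text
time_s: 11.7
tcp_pos: [0.5669, 0.2259, 0.3571]
ee_rot: [[0.386, 0.922, -0.0], [0.922, -0.386, -0.0], [-0.0, -0.0, -1.0]]
wrist_force: [0.7, 0.6, -0.2]
gripper_width: 1.003
gripper_force: 0.0
```

Emit:
servo_tool:
  deltas:
    - {"tx": 0, "ty": 0, "tz": 0, "ax": 0, "ay": 0, "az": -0.12, "claw": 87}
    - {"tx": 0, "ty": 0, "tz": 0, "ax": 0, "ay": 0, "az": -0.24, "claw": 87}
    - {"tx": 0, "ty": 0, "tz": 0, "ax": 0, "ay": 0, "az": -0.36, "claw": 87}
    - {"tx": 0, "ty": 0, "tz": 0, "ax": 0, "ay": 0, "az": -0.48, "claw": 87}
    - {"tx": 0, "ty": 0, "tz": 0, "ax": 0, "ay": 0, "az": -0.6, "claw": 87}
    - {"tx": 0, "ty": 0, "tz": 0, "ax": 0, "ay": 0, "az": -0.626, "claw": 87}
    - {"tx": 0, "ty": 0, "tz": 0, "ax": 0, "ay": 0, "az": -0.626, "claw": 87}
    - {"tx": 0, "ty": 0, "tz": 0, "ax": 0, "ay": 0, "az": -0.626, "claw": 87}

```text
time_s: 12.37
tcp_pos: [0.5669, 0.2262, 0.357]
ee_rot: [[-0.222, 0.975, -0.0], [0.975, 0.222, -0.0], [-0.0, -0.0, -1.0]]
wrist_force: [0.4, -0.2, -0.4]
gripper_width: 1.001
gripper_force: 0.0
```

```bash
python3 - <<'E'
from dial import *
s=sense();print(s['time_s'],s['tcp_pos'],s['ee_rot'].round(3).tolist(),s['joints'].round(1))
im=capture('wrist');cv2.imwrite('pics/wrist7.png',im)
print([(np.round(w('wrist',q['xyz']),3),round(q['confidence'],2)) for q in recognise('handle','wrist')[:2]])
t=trace('handle','wrist')
for q in t[:2]:
    ys,xs=np.nonzero(q['mask']);print(q['confidence'],xs.min(),xs.max(),ys.min(),ys.max(),q['mask'].sum())
g=im.mean(2);KW=camT('wrist')
import numpy as np
c=proj(KW,[.5685,.2206,.129])[0];print(c)
cv2.imwrite('pics/wcrop.png',im)
E
```

```text
12.3667 [0.56688417 0.22622166 0.35704504] [[-0.222, 0.975, -0.0], [0.975, 0.222, -0.0], [-0.0, -0.0, -1.0]] [ 36.9  17.4  12.5   0.  -85.1 155.9]
[(array([0.57 , 0.218, 0.137]), 0.7)]
0.82 243 256 148 196 633
[249.09147707 170.13403997]
```

Emit:
servo_tool:
  deltas:
    - {"tx": 0, "ty": 0, "tz": 35, "ax": -0.1, "ay": 0, "az": 0, "claw": 87}
    - {"tx": 0, "ty": 2, "tz": 70, "ax": -0.2, "ay": 0, "az": 0, "claw": 87}
    - {"tx": 0, "ty": 4.4, "tz": 105, "ax": -0.2, "ay": 0, "az": 0, "claw": 87}
    - {"tx": 0, "ty": 4.4, "tz": 140, "ax": -0.2, "ay": 0, "az": 0, "claw": 87}
    - {"tx": 0, "ty": 4.4, "tz": 170, "ax": -0.2, "ay": 0, "az": 0, "claw": 87}
    - {"tx": 0, "ty": 4.4, "tz": 195, "ax": -0.2, "ay": 0, "az": 0, "claw": 87}
    - {"tx": 0, "ty": 4.4, "tz": 215, "ax": -0.2, "ay": 0, "az": 0, "claw": 87}
    - {"tx": 0, "ty": 4.4, "tz": 232, "ax": -0.2, "ay": 0, "az": 0, "claw": 87}
    - {"tx": 0, "ty": 4.4, "tz": 246, "ax": -0.2, "ay": 0, "az": 0, "claw": 87}
    - {"tx": 0, "ty": 4.4, "tz": 246, "ax": -0.2, "ay": 0, "az": 0, "claw": 87}
    - {"tx": 0, "ty": 4.4, "tz": 246, "ax": -0.2, "ay": 0, "az": 0, "claw": 87}

```text
time_s: 13.43
tcp_pos: [0.571, 0.2278, 0.1106]
ee_rot: [[-0.224, 0.955, 0.193], [0.975, 0.22, 0.043], [-0.001, 0.197, -0.98]]
wrist_force: [0.1, 0.3, 0.9]
gripper_width: 1.0
gripper_force: 0.0
```

Emit:
servo_tool:
  deltas:
    - {"tx": 0, "ty": 0, "tz": 0, "ax": 0, "ay": 0, "az": 0, "claw": 30}
    - {"tx": 0, "ty": 0, "tz": 0, "ax": 0, "ay": 0, "az": 0, "claw": 20}
    - {"tx": 0, "ty": 0, "tz": 0, "ax": 0, "ay": 0, "az": 0, "claw": 10}
    - {"tx": 0, "ty": 0, "tz": 0, "ax": 0, "ay": 0, "az": 0, "claw": 10}
    - {"tx": 0, "ty": 0, "tz": 0, "ax": 0, "ay": 0, "az": 0, "claw": 10}
    - {"tx": 0, "ty": 0, "tz": 0, "ax": 0, "ay": 0, "az": 0, "claw": 10}
    - {"tx": 0, "ty": 0, "tz": 0, "ax": 0, "ay": 0, "az": 0, "claw": 10}
    - {"tx": 0, "ty": 0, "tz": 0, "ax": 0, "ay": 0, "az": 0, "claw": 10}
    - {"tx": 0, "ty": 0, "tz": 0, "ax": 0, "ay": 0, "az": 0, "claw": 10}
    - {"tx": 0, "ty": 0, "tz": 0, "ax": 0, "ay": 0, "az": 0, "claw": 10}
    - {"tx": 0, "ty": 0, "tz": 0, "ax": 0, "ay": 0, "az": 0, "claw": 10}
    - {"tx": 0, "ty": 0, "tz": 0, "ax": 0, "ay": 0, "az": 0, "claw": 10}

```text
time_s: 14.43
tcp_pos: [0.5709, 0.228, 0.1109]
ee_rot: [[-0.224, 0.955, 0.193], [0.975, 0.22, 0.044], [-0.0, 0.198, -0.98]]
wrist_force: [-3.0, 0.6, -0.3]
gripper_width: 0.181
gripper_force: 9.9
```

```bash
python3 - <<'E'
from dial import *
s=sense();print(s['time_s'],s['tcp_pos'],s['wrist_force'],s['gripper_width']*87)
im=norm(capture('scene'));I6=norm(cv2.imread('pics/scene6.png'))
c=np.array([196.5,165.8])+shift(.0327);x,y=c.astype(int);print(c)
print(np.abs(im-I6)[y-10:y+11,x-7:x+8].mean())
F=np.radians(np.arange(0,360,6))
for k in(I6,im):
    sc=[score(k,c,f) for f in F];print(int(np.argmin(sc))*6,min(sc)-np.median(sc))
E
```

```text
14.4333 [0.5709319  0.22795013 0.11092557] [-2.96902388  0.56121516 -0.33713759] 15.729508413492447
[197.49184685 178.99156977]
6.6042328042328045
180 -12.984544007042302
174 -13.232653461605302
```

```bash
cat > arc.py <<'E'
import numpy as np,sys
def arc(a,b,n=12,hold=1,r=36,off=(0,0)):
    R=[]
    for i in range(n):
        t=a+(b-a)*min(1,(i+1)/(n-hold));k=min(1,(i+1)/(n-hold))
        X=r*(np.sin(t)-np.sin(a))+off[0]*k;Z=r*(np.cos(t)-np.cos(a))+off[1]*k
        R.append((round(.98*X+.198*Z,1),round(.195*X-.98*Z,1)))
    return R
if __name__=='__main__':
    v=list(map(float,sys.argv[1:]));print(arc(v[0],v[1],off=v[2:4] if len(v)>3 else (0,0)))
E
python3 arc.py .34 .94
```

```text
[(np.float64(1.7), np.float64(1.0)), (np.float64(3.3), np.float64(2.2)), (np.float64(4.8), np.float64(3.4)), (np.float64(6.2), np.float64(4.7)), (np.float64(7.6), np.float64(6.1)), (np.float64(8.9), np.float64(7.6)), (np.float64(10.2), np.float64(9.1)), (np.float64(11.3), np.float64(10.7)), (np.float64(12.4), np.float64(12.3)), (np.float64(13.3), np.float64(14.0)), (np.float64(14.2), np.float64(15.8)), (np.float64(14.2), np.float64(15.8))]
```

Emit:
servo_tool:
  deltas:
    - {"tx": 0, "ty": 1.7, "tz": 1.0, "ax": 0, "ay": 0, "az": 0, "claw": 10}
    - {"tx": 0, "ty": 3.3, "tz": 2.2, "ax": 0, "ay": 0, "az": 0, "claw": 10}
    - {"tx": 0, "ty": 4.8, "tz": 3.4, "ax": 0, "ay": 0, "az": 0, "claw": 10}
    - {"tx": 0, "ty": 6.2, "tz": 4.7, "ax": 0, "ay": 0, "az": 0, "claw": 10}
    - {"tx": 0, "ty": 7.6, "tz": 6.1, "ax": 0, "ay": 0, "az": 0, "claw": 10}
    - {"tx": 0, "ty": 8.9, "tz": 7.6, "ax": 0, "ay": 0, "az": 0, "claw": 10}
    - {"tx": 0, "ty": 10.2, "tz": 9.1, "ax": 0, "ay": 0, "az": 0, "claw": 10}
    - {"tx": 0, "ty": 11.3, "tz": 10.7, "ax": 0, "ay": 0, "az": 0, "claw": 10}
    - {"tx": 0, "ty": 12.4, "tz": 12.3, "ax": 0, "ay": 0, "az": 0, "claw": 10}
    - {"tx": 0, "ty": 13.3, "tz": 14.0, "ax": 0, "ay": 0, "az": 0, "claw": 10}
    - {"tx": 0, "ty": 14.2, "tz": 15.8, "ax": 0, "ay": 0, "az": 0, "claw": 10}
    - {"tx": 0, "ty": 14.2, "tz": 15.8, "ax": 0, "ay": 0, "az": 0, "claw": 10}

```text
time_s: 15.48
tcp_pos: [0.5885, 0.2322, 0.0983]
ee_rot: [[-0.225, 0.955, 0.195], [0.974, 0.22, 0.045], [0.0, 0.2, -0.98]]
wrist_force: [1.0, 1.7, 1.5]
gripper_width: 0.174
gripper_force: 30.0
```

```bash
cat > chk.py <<'E'
from dial import *
s=sense();f=s['wrist_force'];p=s['tcp_pos']-.019*s['ee_rot'][:,2]
xs=np.array([.9715,.235,0])
print(s['time_s'],'grasp X',((p-[.5833,.109,0])@xs).round(4),'Y',((p-[.5833,.109,0])@np.array([-.235,.9715,0])).round(4),'Z-axis',(p[2]-.095).round(4),'F X,Z',(f@xs).round(1),f[2].round(1),'w',s['gripper_width']*87)
im=norm(capture('scene'));c=np.array([196.5,165.8])+shift(.0327)
F=np.radians(np.arange(0,360,4));sc=np.array([score(im,c,f) for f in F])-0
i=int(np.argmin(sc));print('needle',i*4,'p',i*4/360*26,(sc[i]-np.median(sc)).round(1))
E
python3 chk.py; python3 arc.py .94 1.54
```

```text
15.4833 grasp X 0.0302 Y 0.1185 Z-axis 0.0219 F X,Z 1.4 1.5 w 15.121550054791307
needle 176 p 12.71111111111111 -11.7
[(np.float64(0.8), np.float64(1.8)), (np.float64(1.4), np.float64(3.6)), (np.float64(2.0), np.float64(5.5)), (np.float64(2.5), np.float64(7.4)), (np.float64(2.8), np.float64(9.3)), (np.float64(3.1), np.float64(11.3)), (np.float64(3.3), np.float64(13.2)), (np.float64(3.3), np.float64(15.2)), (np.float64(3.2), np.float64(17.2)), (np.float64(3.1), np.float64(19.1)), (np.float64(2.8), np.float64(21.1)), (np.float64(2.8), np.float64(21.1))]
```

Emit:
servo_tool:
  deltas:
    - {"tx": 0, "ty": 0.8, "tz": 1.8, "ax": 0, "ay": 0, "az": 0, "claw": 10}
    - {"tx": 0, "ty": 1.4, "tz": 3.6, "ax": 0, "ay": 0, "az": 0, "claw": 10}
    - {"tx": 0, "ty": 2.0, "tz": 5.5, "ax": 0, "ay": 0, "az": 0, "claw": 10}
    - {"tx": 0, "ty": 2.5, "tz": 7.4, "ax": 0, "ay": 0, "az": 0, "claw": 10}
    - {"tx": 0, "ty": 2.8, "tz": 9.3, "ax": 0, "ay": 0, "az": 0, "claw": 10}
    - {"tx": 0, "ty": 3.1, "tz": 11.3, "ax": 0, "ay": 0, "az": 0, "claw": 10}
    - {"tx": 0, "ty": 3.3, "tz": 13.2, "ax": 0, "ay": 0, "az": 0, "claw": 10}
    - {"tx": 0, "ty": 3.3, "tz": 15.2, "ax": 0, "ay": 0, "az": 0, "claw": 10}
    - {"tx": 0, "ty": 3.2, "tz": 17.2, "ax": 0, "ay": 0, "az": 0, "claw": 10}
    - {"tx": 0, "ty": 3.1, "tz": 19.1, "ax": 0, "ay": 0, "az": 0, "claw": 10}
    - {"tx": 0, "ty": 2.8, "tz": 21.1, "ax": 0, "ay": 0, "az": 0, "claw": 10}
    - {"tx": 0, "ty": 2.8, "tz": 21.1, "ax": 0, "ay": 0, "az": 0, "claw": 10}

```text
time_s: 16.53
tcp_pos: [0.5954, 0.234, 0.0781]
ee_rot: [[-0.225, 0.955, 0.195], [0.974, 0.22, 0.046], [0.001, 0.201, -0.98]]
wrist_force: [7.4, 1.7, -1.5]
gripper_width: 0.173
gripper_force: 30.0
```

```bash
python3 chk.py; python3 arc.py 1.54 2.34|sed 's/np.float64//g'
```

```text
16.5333 grasp X 0.0373 Y 0.1186 Z-axis 0.0017 F X,Z 7.6 -1.5 w 15.017904972005752
needle 180 p 13.0 -13.1
[((-0.5), (2.6)), ((-1.2), (5.1)), ((-2.1), (7.5)), ((-3.2), (9.9)), ((-4.5), (12.2)), ((-5.9), (14.4)), ((-7.4), (16.5)), ((-9.2), (18.5)), ((-11.0), (20.4)), ((-13.0), (22.1)), ((-15.1), (23.7)), ((-15.1), (23.7))]
```

```bash
python3 - <<'E'
from dial import *
im=capture('scene');cv2.imwrite('pics/scene9.png',im)
c=np.array([196.5,165.8])+shift(.0327);print(c)
x,y=c.round().astype(int)
for k in (5,6,9):
    g=norm(cv2.imread(f'pics/scene{k}.png'));print(k);print(g[y-13:y+12,x-8:x+8].astype(int))
E
```

```text
[197.49184685 178.99156977]
5
[[ 27  30  42  59  71  80  83  78  78  79  76  80  71  62  58  61]
 [ 29  30  46  64  82  85  83  77  74  72  73  74  67  58  50  54]
 [ 31  35  57  74  83  84  74  65  67  73  77  73  71  65  56  51]
 [ 57  59  71  79  87  80  73  66  63  69  79  76  72  70  68  57]
 [ 83  85  87  86  83  78  69  64  65  70  80  83  79  77  76  67]
 [ 99  97  95  89  79  71  77  72  67  73  81  80  78  75  76  68]
 [108 102  99  86  79  79  77  75  68  73  77  83  78  77  71  64]
 [108 103  93  83  81  79  79  75  67  72  82  83  81  79  74  67]
 [103 100  89  83  83  84  83  73  68  74  80  83  81  82  81  77]
 [104  98  88  84  83  83  80  72  66  69  79  81  83  82  82  80]
 [102  95  88  83  79  84  78  69  64  68  76  82  83  84  86  84]
 [101  88  84  83  82  84  81  70  62  65  78  83  84  84  81  86]
 [ 99  87  82  81  82  85  80  74  66  74  78  81  81  83  88  86]
 [ 96  86  78  78  82  84  81  81  78  81  80  82  84  88  92  90]
 [ 95  84  80  78  82  84  82  84  81  80  81  79  86  91  95  97]
 [ 91  83  77  80  83  82  83  84  85  85  81  81  82  90  94  97
[... 3261 characters left out ...]
  76  75  75  80  82  88  88]
 [ 83  80  73  76  75  77  78  74  77  76  78  74  77  85  89  89]
 [ 83  76  71  72  75  77  75  77  77  75  76  77  78  80  89  95]
 [ 85  80  69  75  76  74  74  77  69  72  74  76  78  83  84  89]
 [ 80  79  73  71  73  76  72  70  66  65  70  75  76  78  80  87]
 [ 85  81  74  69  67  67  72  70  64  67  76  75  76  77  80  80]
 [ 78  78  75  72  67  65  65  67  67  73  75  77  78  81  76  82]
 [ 85  77  76  75  65  67  68  65  70  74  75  75  79  74  73  78]
 [ 91  81  71  68  59  58  57  58  62  61  68  72  70  74  76  74]
 [104  82  73  64  54  42  38  45  49  51  56  65  70  70  74  77]
 [ 95  78  67  57  46  34  27  24  32  35  43  46  57  63  69  70]]
```

The needle really is straight up, so the high spot apparently passed the top near crank 0.94. I'll continue around with a small centre correction.

```bash
python3 arc.py 1.54 2.34 1.5 0|sed 's/np.float64//g'
```

```text
[((-0.4), (2.6)), ((-1.0), (5.1)), ((-1.7), (7.6)), ((-2.7), (10.0)), ((-3.8), (12.4)), ((-5.1), (14.6)), ((-6.5), (16.7)), ((-8.1), (18.7)), ((-9.8), (20.6)), ((-11.7), (22.4)), ((-13.6), (23.9)), ((-13.6), (23.9))]
```

Emit:
servo_tool:
  deltas:
    - {"tx": 0, "ty": -0.4, "tz": 2.6, "ax": 0, "ay": 0, "az": 0, "claw": 10}
    - {"tx": 0, "ty": -1.0, "tz": 5.1, "ax": 0, "ay": 0, "az": 0, "claw": 10}
    - {"tx": 0, "ty": -1.7, "tz": 7.6, "ax": 0, "ay": 0, "az": 0, "claw": 10}
    - {"tx": 0, "ty": -2.7, "tz": 10.0, "ax": 0, "ay": 0, "az": 0, "claw": 10}
    - {"tx": 0, "ty": -3.8, "tz": 12.4, "ax": 0, "ay": 0, "az": 0, "claw": 10}
    - {"tx": 0, "ty": -5.1, "tz": 14.6, "ax": 0, "ay": 0, "az": 0, "claw": 10}
    - {"tx": 0, "ty": -6.5, "tz": 16.7, "ax": 0, "ay": 0, "az": 0, "claw": 10}
    - {"tx": 0, "ty": -8.1, "tz": 18.7, "ax": 0, "ay": 0, "az": 0, "claw": 10}
    - {"tx": 0, "ty": -9.8, "tz": 20.6, "ax": 0, "ay": 0, "az": 0, "claw": 10}
    - {"tx": 0, "ty": -11.7, "tz": 22.4, "ax": 0, "ay": 0, "az": 0, "claw": 10}
    - {"tx": 0, "ty": -13.6, "tz": 23.9, "ax": 0, "ay": 0, "az": 0, "claw": 10}
    - {"tx": 0, "ty": -13.6, "tz": 23.9, "ax": 0, "ay": 0, "az": 0, "claw": 10}

```text
time_s: 17.63
tcp_pos: [0.585, 0.2313, 0.051]
ee_rot: [[-0.224, 0.955, 0.192], [0.975, 0.22, 0.044], [-0.0, 0.197, -0.98]]
wrist_force: [2.4, 3.3, -4.8]
gripper_width: 0.171
gripper_force: 30.0
```

```bash
sed -i 's/165.8\])/165.0])/' chk.py; python3 chk.py; python3 arc.py 2.34 3.14|sed 's/np.float64//g'
```

```text
17.6333 grasp X 0.0267 Y 0.1185 Z-axis -0.0254 F X,Z 3.1 -4.8 w 14.919287855593083
needle 156 p 11.266666666666667 -14.0
[((-2.2), (1.4)), ((-4.5), (2.7)), ((-6.9), (3.7)), ((-9.4), (4.6)), ((-11.9), (5.3)), ((-14.4), (5.9)), ((-17.0), (6.2)), ((-19.7), (6.4)), ((-22.3), (6.3)), ((-24.9), (6.1)), ((-27.5), (5.7)), ((-27.5), (5.7))]
```

Emit:
servo_tool:
  deltas:
    - {"tx": 0, "ty": -2.2, "tz": 1.5, "ax": 0, "ay": 0, "az": 0, "claw": 10}
    - {"tx": 0, "ty": -4.5, "tz": 2.8, "ax": 0, "ay": 0, "az": 0, "claw": 10}
    - {"tx": 0, "ty": -6.9, "tz": 3.9, "ax": 0, "ay": 0, "az": 0, "claw": 10}
    - {"tx": 0, "ty": -9.4, "tz": 4.9, "ax": 0, "ay": 0, "az": 0, "claw": 10}
    - {"tx": 0, "ty": -11.9, "tz": 5.6, "ax": 0, "ay": 0, "az": 0, "claw": 10}
    - {"tx": 0, "ty": -14.4, "tz": 6.3, "ax": 0, "ay": 0, "az": 0, "claw": 10}
    - {"tx": 0, "ty": -17.0, "tz": 6.7, "ax": 0, "ay": 0, "az": 0, "claw": 10}
    - {"tx": 0, "ty": -19.7, "tz": 6.9, "ax": 0, "ay": 0, "az": 0, "claw": 10}
    - {"tx": 0, "ty": -22.3, "tz": 6.9, "ax": 0, "ay": 0, "az": 0, "claw": 10}
    - {"tx": 0, "ty": -24.9, "tz": 6.7, "ax": 0, "ay": 0, "az": 0, "claw": 10}
    - {"tx": 0, "ty": -27.5, "tz": 6.4, "ax": 0, "ay": 0, "az": 0, "claw": 10}
    - {"tx": 0, "ty": -27.5, "tz": 6.4, "ax": 0, "ay": 0, "az": 0, "claw": 10}

```text
time_s: 18.68
tcp_pos: [0.5603, 0.2254, 0.0405]
ee_rot: [[-0.224, 0.955, 0.193], [0.975, 0.22, 0.044], [-0.0, 0.198, -0.98]]
wrist_force: [-0.9, 3.4, 0.8]
gripper_width: 0.176
gripper_force: 30.0
```

```bash
python3 chk.py; python3 arc.py 3.14 3.94|sed 's/np.float64//g'
```

```text
18.6833 grasp X 0.0013 Y 0.1185 Z-axis -0.0359 F X,Z -0.1 0.8 w 15.309658009808246
needle 72 p 5.2 -4.6
[((-2.5), (-0.6)), ((-5.0), (-1.4)), ((-7.5), (-2.3)), ((-9.8), (-3.5)), ((-12.1), (-4.8)), ((-14.3), (-6.3)), ((-16.3), (-7.9)), ((-18.2), (-9.6)), ((-20.0), (-11.5)), ((-21.7), (-13.6)), ((-23.2), (-15.7)), ((-23.2), (-15.7))]
```

Emit:
servo_tool:
  deltas:
    - {"tx": 0, "ty": -2.5, "tz": -0.6, "ax": 0, "ay": 0, "az": 0, "claw": 10}
    - {"tx": 0, "ty": -5.0, "tz": -1.4, "ax": 0, "ay": 0, "az": 0, "claw": 10}
    - {"tx": 0, "ty": -7.5, "tz": -2.3, "ax": 0, "ay": 0, "az": 0, "claw": 10}
    - {"tx": 0, "ty": -9.8, "tz": -3.5, "ax": 0, "ay": 0, "az": 0, "claw": 10}
    - {"tx": 0, "ty": -12.1, "tz": -4.8, "ax": 0, "ay": 0, "az": 0, "claw": 10}
    - {"tx": 0, "ty": -14.3, "tz": -6.3, "ax": 0, "ay": 0, "az": 0, "claw": 10}
    - {"tx": 0, "ty": -16.3, "tz": -7.9, "ax": 0, "ay": 0, "az": 0, "claw": 10}
    - {"tx": 0, "ty": -18.2, "tz": -9.6, "ax": 0, "ay": 0, "az": 0, "claw": 10}
    - {"tx": 0, "ty": -20.0, "tz": -11.5, "ax": 0, "ay": 0, "az": 0, "claw": 10}
    - {"tx": 0, "ty": -21.7, "tz": -13.6, "ax": 0, "ay": 0, "az": 0, "claw": 10}
    - {"tx": 0, "ty": -23.2, "tz": -15.7, "ax": 0, "ay": 0, "az": 0, "claw": 10}
    - {"tx": 0, "ty": -23.2, "tz": -15.7, "ax": 0, "ay": 0, "az": 0, "claw": 10}

```text
time_s: 19.73
tcp_pos: [0.5354, 0.2195, 0.0515]
ee_rot: [[-0.224, 0.955, 0.193], [0.975, 0.22, 0.044], [-0.0, 0.198, -0.98]]
wrist_force: [1.4, -1.4, 1.5]
gripper_width: 0.171
gripper_force: 30.0
```

```bash
cat >> chk.py <<'E'
print([int(v) for v in (sc-np.median(sc))[::3]])
E
python3 chk.py; python3 arc.py 3.94 4.74|sed 's/np.float64//g'
```

```text
19.7333 grasp X -0.0244 Y 0.1187 Z-axis -0.0249 F X,Z 1.1 1.5 w 14.909908565637869
needle 308 p 22.244444444444444 -11.1
[-1, -1, -1, -1, 0, 0, 0, 0, 1, 0, -5, -7, 0, 17, 40, 57, 66, 70, 71, 69, 62, 51, 34, 14, -1, -9, -10, -7, -4, -3]
[((-1.3), (-2.2)), ((-2.5), (-4.6)), ((-3.5), (-7.0)), ((-4.3), (-9.5)), ((-5.0), (-12.0)), ((-5.4), (-14.6)), ((-5.7), (-17.2)), ((-5.7), (-19.8)), ((-5.6), (-22.4)), ((-5.3), (-25.0)), ((-4.8), (-27.6)), ((-4.8), (-27.6))]
```

Emit:
servo_tool:
  deltas:
    - {"tx": 0, "ty": -1.3, "tz": -2.2, "ax": 0, "ay": 0, "az": 0, "claw": 10}
    - {"tx": 0, "ty": -2.5, "tz": -4.6, "ax": 0, "ay": 0, "az": 0, "claw": 10}
    - {"tx": 0, "ty": -3.5, "tz": -7.0, "ax": 0, "ay": 0, "az": 0, "claw": 10}
    - {"tx": 0, "ty": -4.3, "tz": -9.5, "ax": 0, "ay": 0, "az": 0, "claw": 10}
    - {"tx": 0, "ty": -5.0, "tz": -12.0, "ax": 0, "ay": 0, "az": 0, "claw": 10}
    - {"tx": 0, "ty": -5.4, "tz": -14.6, "ax": 0, "ay": 0, "az": 0, "claw": 10}
    - {"tx": 0, "ty": -5.7, "tz": -17.2, "ax": 0, "ay": 0, "az": 0, "claw": 10}
    - {"tx": 0, "ty": -5.7, "tz": -19.8, "ax": 0, "ay": 0, "az": 0, "claw": 10}
    - {"tx": 0, "ty": -5.6, "tz": -22.4, "ax": 0, "ay": 0, "az": 0, "claw": 10}
    - {"tx": 0, "ty": -5.3, "tz": -25.0, "ax": 0, "ay": 0, "az": 0, "claw": 10}
    - {"tx": 0, "ty": -4.8, "tz": -27.6, "ax": 0, "ay": 0, "az": 0, "claw": 10}
    - {"tx": 0, "ty": -4.8, "tz": -27.6, "ax": 0, "ay": 0, "az": 0, "claw": 10}

```text
time_s: 20.78
tcp_pos: [0.5255, 0.2172, 0.0772]
ee_rot: [[-0.224, 0.955, 0.193], [0.975, 0.22, 0.044], [-0.001, 0.198, -0.98]]
wrist_force: [4.2, -2.3, -0.4]
gripper_width: 0.174
gripper_force: 30.0
```

```bash
python3 chk.py; python3 arc.py 4.74 5.54|sed 's/np.float64//g'
```

```text
20.7833 grasp X -0.0344 Y 0.1187 Z-axis 0.0008 F X,Z 3.6 -0.4 w 15.111008540860697
needle 344 p 24.844444444444445 -2.0
[-1, 0, 0, 0, -1, 0, 0, 0, -1, -1, 0, 0, 0, 0, 2, 3, 4, 5, 4, 3, 2, 1, 0, 0, 0, 0, -1, -1, -1, -1]
[((0.7), (-2.5)), ((1.5), (-5.0)), ((2.6), (-7.4)), ((3.8), (-9.7)), ((5.2), (-12.0)), ((6.7), (-14.1)), ((8.4), (-16.1)), ((10.2), (-18.0)), ((12.2), (-19.7)), ((14.3), (-21.3)), ((16.4), (-22.7)), ((16.4), (-22.7))]
```

Emit:
servo_tool:
  deltas:
    - {"tx": 0, "ty": 0.7, "tz": -2.5, "ax": 0, "ay": 0, "az": 0, "claw": 10}
    - {"tx": 0, "ty": 1.5, "tz": -5.0, "ax": 0, "ay": 0, "az": 0, "claw": 10}
    - {"tx": 0, "ty": 2.6, "tz": -7.4, "ax": 0, "ay": 0, "az": 0, "claw": 10}
    - {"tx": 0, "ty": 3.8, "tz": -9.7, "ax": 0, "ay": 0, "az": 0, "claw": 10}
    - {"tx": 0, "ty": 5.2, "tz": -12.0, "ax": 0, "ay": 0, "az": 0, "claw": 10}
    - {"tx": 0, "ty": 6.7, "tz": -14.1, "ax": 0, "ay": 0, "az": 0, "claw": 10}
    - {"tx": 0, "ty": 8.4, "tz": -16.1, "ax": 0, "ay": 0, "az": 0, "claw": 10}
    - {"tx": 0, "ty": 10.2, "tz": -18.0, "ax": 0, "ay": 0, "az": 0, "claw": 10}
    - {"tx": 0, "ty": 12.2, "tz": -19.7, "ax": 0, "ay": 0, "az": 0, "claw": 10}
    - {"tx": 0, "ty": 14.3, "tz": -21.3, "ax": 0, "ay": 0, "az": 0, "claw": 10}
    - {"tx": 0, "ty": 16.4, "tz": -22.7, "ax": 0, "ay": 0, "az": 0, "claw": 10}
    - {"tx": 0, "ty": 16.4, "tz": -22.7, "ax": 0, "ay": 0, "az": 0, "claw": 10}

```text
time_s: 21.83
tcp_pos: [0.5371, 0.22, 0.1031]
ee_rot: [[-0.224, 0.955, 0.193], [0.975, 0.22, 0.044], [-0.001, 0.198, -0.98]]
wrist_force: [-1.3, -2.1, -0.9]
gripper_width: 0.174
gripper_force: 30.0
```

```bash
python3 chk.py; python3 arc.py 5.54 6.38|sed 's/np.float64//g'; python3 arc.py 6.38 7.22|sed 's/np.float64//g'
```

```text
21.8333 grasp X -0.0226 Y 0.1187 Z-axis 0.0267 F X,Z -1.7 -0.9 w 15.17343039457436
needle 56 p 4.044444444444444 -14.8
[-10, -11, -12, -13, -14, -14, -12, -8, -4, -1, 0, 0, 0, 0, 0, 0, 0, 0, -1, 0, 3, 7, 11, 15, 16, 14, 11, 6, 1, -5]
[((2.4), (-1.3)), ((4.9), (-2.5)), ((7.5), (-3.4)), ((10.1), (-4.2)), ((12.8), (-4.8)), ((15.5), (-5.1)), ((18.3), (-5.2)), ((21.0), (-5.2)), ((23.8), (-4.9)), ((26.5), (-4.4)), ((29.1), (-3.7)), ((29.1), (-3.7))]
[((2.6), (0.9)), ((5.1), (2.0)), ((7.5), (3.3)), ((9.9), (4.7)), ((12.1), (6.4)), ((14.1), (8.2)), ((16.1), (10.1)), ((17.8), (12.2)), ((19.5), (14.4)), ((20.9), (16.8)), ((22.1), (19.2)), ((22.1), (19.2))]
```

Emit:
servo_tool:
  deltas:
    - {"tx": 0, "ty": 2.4, "tz": -1.3, "ax": 0, "ay": 0, "az": 0, "claw": 10}
    - {"tx": 0, "ty": 4.9, "tz": -2.5, "ax": 0, "ay": 0, "az": 0, "claw": 10}
    - {"tx": 0, "ty": 7.5, "tz": -3.4, "ax": 0, "ay": 0, "az": 0, "claw": 10}
    - {"tx": 0, "ty": 10.1, "tz": -4.2, "ax": 0, "ay": 0, "az": 0, "claw": 10}
    - {"tx": 0, "ty": 12.8, "tz": -4.8, "ax": 0, "ay": 0, "az": 0, "claw": 10}
    - {"tx": 0, "ty": 15.5, "tz": -5.1, "ax": 0, "ay": 0, "az": 0, "claw": 10}
    - {"tx": 0, "ty": 18.3, "tz": -5.2, "ax": 0, "ay": 0, "az": 0, "claw": 10}
    - {"tx": 0, "ty": 21.0, "tz": -5.2, "ax": 0, "ay": 0, "az": 0, "claw": 10}
    - {"tx": 0, "ty": 23.8, "tz": -4.9, "ax": 0, "ay": 0, "az": 0, "claw": 10}
    - {"tx": 0, "ty": 26.5, "tz": -4.4, "ax": 0, "ay": 0, "az": 0, "claw": 10}
    - {"tx": 0, "ty": 29.1, "tz": -3.7, "ax": 0, "ay": 0, "az": 0, "claw": 10}
    - {"tx": 0, "ty": 29.1, "tz": -3.7, "ax": 0, "ay": 0, "az": 0, "claw": 10}

```text
time_s: 22.88
tcp_pos: [0.5652, 0.2267, 0.1123]
ee_rot: [[-0.225, 0.955, 0.195], [0.974, 0.22, 0.045], [0.0, 0.2, -0.98]]
wrist_force: [-0.9, -3.8, -1.7]
gripper_width: 0.168
gripper_force: 30.0
```

```bash
python3 chk.py
```

```text
22.8833 grasp X 0.0063 Y 0.1187 Z-axis 0.0359 F X,Z -1.7 -1.7 w 14.650250023646299
needle 172 p 12.422222222222222 -11.5
[0, -1, 0, 2, 3, 3, 3, 3, 2, 1, -1, -5, -5, -9, -11, -10, -6, -4, -2, 0, 0, 0, 0, 0, 1, 2, 1, 2, 2, 1]
```

Emit:
servo_tool:
  deltas:
    - {"tx": 0, "ty": 2.6, "tz": 0.9, "ax": 0, "ay": 0, "az": 0, "claw": 10}
    - {"tx": 0, "ty": 5.1, "tz": 2.0, "ax": 0, "ay": 0, "az": 0, "claw": 10}
    - {"tx": 0, "ty": 7.5, "tz": 3.3, "ax": 0, "ay": 0, "az": 0, "claw": 10}
    - {"tx": 0, "ty": 9.9, "tz": 4.7, "ax": 0, "ay": 0, "az": 0, "claw": 10}
    - {"tx": 0, "ty": 9.9, "tz": 4.7, "ax": 0, "ay": 0, "az": 0, "claw": 10}

```text
time_s: 23.35
tcp_pos: [0.5753, 0.2291, 0.1093]
ee_rot: [[-0.225, 0.955, 0.194], [0.974, 0.22, 0.045], [0.0, 0.199, -0.98]]
wrist_force: [-0.1, -2.3, -1.6]
gripper_width: 0.175
gripper_force: 30.0
```

```bash
python3 chk.py;python3 arc.py 6.685 7.22|sed 's/np.float64//g'
```

```text
23.35 grasp X 0.0166 Y 0.1186 Z-axis 0.0329 F X,Z -0.7 -1.6 w 15.241397625119735
needle 180 p 13.0 -12.0
[0, 0, 0, 1, 2, 2, 2, 1, 1, 0, -2, -4, -7, -8, -10, -11, -10, -8, -5, -2, -1, 0, 0, 0, 1, 1, 1, 3, 2, 1]
[((1.4), (1.0)), ((2.8), (2.1)), ((4.1), (3.3)), ((5.4), (4.5)), ((6.5), (5.8)), ((7.7), (7.1)), ((8.7), (8.5)), ((9.7), (9.9)), ((10.7), (11.4)), ((11.5), (12.9)), ((12.3), (14.5)), ((12.3), (14.5))]
```

```bash
cat >> dial.py <<'E'
def cen(im):
    c=np.array([196.5,165.0])+shift(.0327);r=[]
    for dy in(-.6,0,.6):
        A=np.arange(90,271,3.);s=np.array([score(im,c+[0,dy],f) for f in np.radians(A)])
        d=np.clip(np.median(s)-2-s,0,None)**2;r.append(round((A*d).sum()/d.sum(),1))
    return r
E
cat >> chk.py <<'E'
import time
cv2.imwrite('pics/d_%d.png'%(s['time_s']*100),capture('scene'))
im2=norm(cv2.imread('pics/d_%d.png'%(s['time_s']*100)));print('cen',cen(im),cen(im2))
E
python3 chk.py; python3 -c "
from dial import *
for k in(6,9):print(k,cen(norm(cv2.imread(f'pics/scene{k}.png'))))"
```

```text
23.4 grasp X 0.0166 Y 0.1186 Z-axis 0.033 F X,Z -1.4 -3.3 w 15.398575872465024
needle 180 p 13.0 -12.6
[0, -1, 0, 0, 0, 0, 0, 1, 0, 0, -2, -4, -5, -7, -10, -12, -10, -8, -5, -2, -1, 0, 0, 0, 0, 0, 1, 1, 1, 1]
cen [np.float64(181.7), np.float64(181.5), np.float64(181.7)] [np.float64(176.9), np.float64(175.9), np.float64(176.3)]
6 [np.float64(176.3), np.float64(176.7), np.float64(178.3)]
9 [np.float64(182.3), np.float64(179.2), np.float64(177.3)]
```

Emit:
servo_tool:
  deltas:
    - {"tx": 0, "ty": 1.4, "tz": 1.0, "ax": 0, "ay": 0, "az": 0, "claw": 10}
    - {"tx": 0, "ty": 2.8, "tz": 2.1, "ax": 0, "ay": 0, "az": 0, "claw": 10}
    - {"tx": 0, "ty": 4.1, "tz": 3.3, "ax": 0, "ay": 0, "az": 0, "claw": 10}
    - {"tx": 0, "ty": 5.4, "tz": 4.5, "ax": 0, "ay": 0, "az": 0, "claw": 10}
    - {"tx": 0, "ty": 6.5, "tz": 5.8, "ax": 0, "ay": 0, "az": 0, "claw": 10}
    - {"tx": 0, "ty": 7.7, "tz": 7.1, "ax": 0, "ay": 0, "az": 0, "claw": 10}
    - {"tx": 0, "ty": 8.7, "tz": 8.5, "ax": 0, "ay": 0, "az": 0, "claw": 10}
    - {"tx": 0, "ty": 9.7, "tz": 9.9, "ax": 0, "ay": 0, "az": 0, "claw": 10}
    - {"tx": 0, "ty": 10.7, "tz": 11.4, "ax": 0, "ay": 0, "az": 0, "claw": 10}
    - {"tx": 0, "ty": 11.5, "tz": 12.9, "ax": 0, "ay": 0, "az": 0, "claw": 10}
    - {"tx": 0, "ty": 12.3, "tz": 14.5, "ax": 0, "ay": 0, "az": 0, "claw": 10}
    - {"tx": 0, "ty": 12.3, "tz": 14.5, "ax": 0, "ay": 0, "az": 0, "claw": 10}

```text
time_s: 24.5
tcp_pos: [0.5894, 0.2324, 0.0974]
ee_rot: [[-0.225, 0.955, 0.194], [0.974, 0.22, 0.045], [0.0, 0.199, -0.98]]
wrist_force: [-1.9, -1.1, -1.7]
gripper_width: 0.169
gripper_force: 30.0
```

```bash
python3 chk.py;python3 arc.py 7.22 7.82|sed 's/np.float64//g'
```

```text
24.5 grasp X 0.0312 Y 0.1185 Z-axis 0.021 F X,Z -2.1 -1.7 w 14.726059975742517
needle 196 p 14.155555555555555 -9.6
[0, 0, 0, 1, 2, 3, 4, 2, 1, 0, -2, -3, -5, -7, -8, -8, -9, -8, -5, -2, -1, 0, 0, 0, 0, 0, 1, 1, 1, 0]
cen [np.float64(193.3), np.float64(184.4), np.float64(180.7)] [np.float64(188.2), np.float64(183.7), np.float64(181.9)]
[((0.8), (1.8)), ((1.5), (3.6)), ((2.0), (5.5)), ((2.5), (7.4)), ((2.9), (9.3)), ((3.1), (11.3)), ((3.3), (13.2)), ((3.3), (15.2)), ((3.3), (17.2)), ((3.1), (19.1)), ((2.9), (21.1)), ((2.9), (21.1))]
```

Peak confirmed at crank ≈ 0.95–1.0: the needle is highest here and equally lower at 0.34 and 1.54. Release and retreat.

Emit:
servo_tool:
  deltas:
    - {"tx": 0, "ty": 0, "tz": 0, "ax": 0, "ay": 0, "az": 0, "claw": 40}
    - {"tx": 0, "ty": 0, "tz": 0, "ax": 0, "ay": 0, "az": 0, "claw": 60}
    - {"tx": 0, "ty": 0, "tz": 0, "ax": 0, "ay": 0, "az": 0, "claw": 60}
    - {"tx": 0, "ty": 0, "tz": 0, "ax": 0, "ay": 0, "az": 0, "claw": 60}
    - {"tx": 0, "ty": 0, "tz": 0, "ax": 0, "ay": 0, "az": 0, "claw": 60}
    - {"tx": 0, "ty": 0, "tz": -15, "ax": 0, "ay": 0, "az": 0, "claw": 60}
    - {"tx": 0, "ty": 0, "tz": -40, "ax": 0, "ay": 0, "az": 0, "claw": 60}
    - {"tx": 0, "ty": 0, "tz": -75, "ax": 0, "ay": 0, "az": 0, "claw": 60}
    - {"tx": 0, "ty": 0, "tz": -110, "ax": 0, "ay": 0, "az": 0, "claw": 60}
    - {"tx": 0, "ty": 0, "tz": -145, "ax": 0, "ay": 0, "az": 0, "claw": 60}
    - {"tx": 0, "ty": 0, "tz": -180, "ax": 0, "ay": 0, "az": 0, "claw": 60}
    - {"tx": 0, "ty": 0, "tz": -180, "ax": 0, "ay": 0, "az": 0, "claw": 60}

```text
time_s: 25.6
tcp_pos: [0.5571, 0.2258, 0.2841]
ee_rot: [[-0.226, 0.952, 0.208], [0.974, 0.22, 0.053], [0.005, 0.215, -0.977]]
wrist_force: [0.4, -0.2, 0.9]
gripper_width: 0.688
gripper_force: 0.0
```

```bash
python3 - <<'E'
from dial import *
s=sense();print(s['time_s'],s['tcp_pos'],s['wrist_force'],s['gripper_width'])
im=capture('wrist')
q=trace('handle','wrist')
KW=camT('wrist')
for t in q[:2]:
    ys,xs=np.nonzero(t['mask']);print(t['confidence'],xs.min(),xs.max(),ys.min(),ys.max(),xs.mean(),ys.mean())
    for th in (.8,.96,1.1): print(th,proj(KW,st([[.001+.036*np.sin(th),.112,.095+.036*np.cos(th)]],(.5833,.109),np.radians(13.6))))
for i in range(3):
    print(cen(norm(capture('scene'))))
E
```

```text
25.6 [0.55711545 0.22584704 0.28406064] [ 0.39513488 -0.16932151  0.87104442] 0.6882746522572181
0.83 234 250 157 212 242.26342710997443 184.0613810741688
0.8 [[243.5542725  184.16638237]]
0.96 [[246.17490824 182.98281052]]
1.1 [[247.76276558 181.91638931]]
[np.float64(186.0), np.float64(182.9), np.float64(181.1)]
[np.float64(193.6), np.float64(181.7), np.float64(178.8)]
[np.float64(185.0), np.float64(179.5), np.float64(178.6)]
```

Emit:
servo_tool:
  deltas:
    - {"tx": 0, "ty": 0, "tz": -20, "ax": 0, "ay": 0, "az": 0, "claw": 60}
    - {"tx": 0, "ty": 0, "tz": -20, "ax": 0, "ay": 0, "az": 0, "claw": 60}
    - {"tx": 0, "ty": 0, "tz": -20, "ax": 0, "ay": 0, "az": 0, "claw": 60}
    - {"tx": 0, "ty": 0, "tz": -20, "ax": 0, "ay": 0, "az": 0, "claw": 60}
    - {"tx": 0, "ty": 0, "tz": -20, "ax": 0, "ay": 0, "az": 0, "claw": 60}
    - {"tx": 0, "ty": 0, "tz": -20, "ax": 0, "ay": 0, "az": 0, "claw": 60}

```text
time_s: 26.35
tcp_pos: [0.5503, 0.2231, 0.2925]
ee_rot: [[-0.224, 0.955, 0.192], [0.975, 0.22, 0.043], [-0.001, 0.197, -0.98]]
wrist_force: [-0.2, 0.6, 0.0]
gripper_width: 0.688
gripper_force: 0.0
```

```bash
python3 - <<'E'
from dial import *
im=capture('wrist');KW=camT('wrist')
for t in trace('handle','wrist')[:1]:
    ys,xs=np.nonzero(t['mask']);print(t['confidence'],xs.mean(),ys.mean())
    for th in (.6,.8,.96,1.1): print(th,proj(KW,st([[.001+.036*np.sin(th),.112,.095+.036*np.cos(th)]],(.5833,.109),np.radians(13.6))))
E
```

```text
0.56 250.15612903225806 180.02064516129033
0.6 [[241.8754152  180.79634576]]
0.8 [[246.08528182 179.55170878]]
0.96 [[248.58248924 178.47520948]]
1.1 [[250.09630522 177.5030279 ]]
```

Handle stayed at about 0.96–1.1 rad, where I left it. Handing in.

```bash
python3 -c "
from station import *
print(finish_job())"
```

```text
the job is handed in; nothing more can be done
None
```

The job is handed in, but no verdict came back: the gauge was lowered to about 12.5–13 mm of plunger travel, the roller was turned about 1.1 turns through its lowest spot, and it was left with its highest spot up to within about 0.15 rad by my estimate. The camera's view of the dial was blocked around the lowest spot, so that pass is inferred from the crank angle.

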